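# Close up the vacuum pot for pumping down

## Task

Close up the loaded vacuum pot so that it can be pumped down: set the clear lid gently on the pot, centred so that it lies flat on the seal all round, and close the vent valve by turning its fluted knob clockwise until it comes to its stop and sits finger-tight on its seat, without forcing it. Leave the pump-line lever and everything else on the bench as they are.

Things in the scene. Friction and masses are not known exactly. Their poses are not given: they have to be found in the camera images.
- pot: Fixed steel vacuum pot, 148 mm diameter, 120 mm high, open on top, yaw within 0.3 rad. Origin: centre of its underside, z up. White flat seal on its rim, 136 to 164 mm diameter. Fixed fittings, in its frame: to -y the vent pipe (85 mm high), valve and silencer, out to 260 mm; to +x -y a dial gauge (114 to 167 mm out, 145 mm high); to +x +y pump line and pump (to 380 mm out, 125 mm high).
- pot_rim (a point): Centre of the pot's mouth, on the pot's axis at the height of the top of the seal (120 mm over the bench). With the lid on, lid lies here.
- vent_turn (a joint): Vent knob's turn, rad; starts 2.6 to 4.4, open. Turning the knob clockwise, looking down its stem at it, closes the valve and lowers the value to 0, where the needle meets its seat and the stem stops. Friction while turning 0.08 N m.
- vent_squeeze (a joint): How far the knob has turned on clockwise after vent_turn has come to 0, pressing the needle into its soft seat, rad; starts 0. To turn it takes 0.18 N m of friction plus 2.5 N m per rad (0.5 N m gives 0.13; held still there, 0.15 to 0.5 N m remains). Let go, it springs back to about 0.07 if further, else stays. Finger-tight: over 0.02 when let go. Past 0.35 (1 N m) at any time is forced.
- vent_knob_grip (a point): Grip point on the vent knob's axis, 16 mm over its lower face, at (-29, -200, 127) mm in the pot's frame. Knob: black fluted cylinder, 38 mm diameter, 26 mm high, no travel along its axis; grip at any angle. z: outward along the stem, leaning 0.6 rad from vertical to the pot's -x (towards the robot); x, y turn with the knob. Below it: bonnet 23 mm wide, then valve body 24 x 40 mm, 23 mm down.
- lid: Loose lid: clear acrylic disc, 180 mm diameter, 15 mm thick, about 0.45 kg, flat below; black round knob at its centre, 32 mm diameter, to 42 mm above the disc (narrower neck in the lowest 10 mm). Starts flat on the bench, knob up. Origin: centre of its underside, z up.
- lid_grip (a point): Point to grip the lid's knob: on the lid's axis, 41 mm above its underside (26 mm above the disc's upper face).
- pump_lever (a joint): Turn of the flat lever on the pump line's ball valve, rad: 0 open, in line with its pipe, as found. Leave alone. Lever 110 mm high, reaching 190 mm from the pot's axis.
- dish: Aluminium dish of 80 mm diameter, 15 mm high, with moulded white test discs, already standing in the pot. Origin: centre of its underside. To be left alone.
- weight: Steel test weight, cylinder of 60 mm diameter, 66 mm high with its button, standing on the bench. Bystander.
- jar: Amber glass jar of 52 mm diameter, 75 mm high, white cap, standing on the bench. Bystander.
- screwdriver: Screwdriver, blue handle, 190 mm long, lying on the bench. Origin: its middle. Bystander.
Things that resemble listed ones, but are neither listed nor needed, are in the scene too. There is more than one size of the lid; the job needs the smallest.

How it is judged:
By the outcome, as a careful person would: the job done as asked, in the order asked, and still so for the second after the job is handed in, with the robot touching nothing.
It also fails if it takes over 64 s, if anything falls off the work surface, if the arm or the gripper's body presses on something with over 40 N, if the wrist force passes 120 N, or if a joint passes its speed limit or range.

## Robot

A 6-joint arm with a two-finger parallel gripper is mounted at the origin on the work surface. World frame = base frame: x ahead of the robot, y to its left, z up, the work surface at z = 0. Lengths are in m, angles in degrees, forces in N, time in s.
With the tool pointing down it reaches from about 0.3 to 0.75 m from the base axis. Payload 8.5 kg.
Tool frame: the origin (TCP) lies on the centre line of the jaws, within the pads' length; the fingertips stand env.tcp_to_tips ahead of it and the grasp point (between the pads) lies 8 mm behind it (env.tcp_to_tips is the distance from the TCP to the fingertips, in m); z points along the fingers, y is the direction in which the jaws open and shut (so a half turn about z gives the same grasp; the last joint's range is limited). The gripper opens to 85 mm and grips with 20 to 120 N. Pads are 22 mm wide; open, the fingers measure 114 mm over their backs; the gripper's body (76 mm by 85 mm) begins 54 mm behind the grasp point. The pads swing forward as they close: fully open they stand 13 mm farther back than shut.
Start: joints at [-85.216, 21.807, 74.336, -0, 83.858, -12.336], TCP at [0.162, -0.526, 0.242] pointing down, gripper open.
Joint ranges: [-178.18, 178.18], [-50.72, 133.34], [12.68, 142.11], [-81.47, 261.47], [9.98, 163.14], [-165.26, 165.26]. Speed limits (degrees/s): [136.94, 136.94, 180, 180, 180, 180].

## Interface

Orientations are given as a 3x3 rotation matrix whose columns are the frame's x, y, z axes.
In Python, from rig import env gives the robot as it stands. The module is installed in compiled form; this text tells all that it offers.
- The arm moves only by the tool carry_out, never from a script. Its argument "rows" is a list of rows, each an object of numbers: "tx", "ty", "tz": the shift along the tool's x, y, z in cm; "yaw": the turn about the tool's z in rad. In form: [{"tx": .., "ty": .., "tz": .., "yaw": ..}, ...]. A call has 1 to 12 rows; each row shifts and turns the pose as measured when the row begins, along the tool's axes as they then stand; what a row does not reach is not made up. A row lasts 1/10 s, in which the tool goes at most 50 mm and 8.59 degrees, less where a joint would pass 70% of its speed; a pose out of reach is approached as far as the arm can. A call is refused whole if a number of a shift passes 5 or a number of a turn 0.15, either way. A call with a gripper value outside its range is refused whole. "jaw" is the closure, from -1 (fully open) to 1 (shut), set as the call begins (left out, the last holds). The fingers move at their own pace and stop on an object; "squeeze" is the grip in N (left out, the last holds). Time passes only in rows, so rows that do not move let the fingers close. It gives the time, the measured TCP pose, the force and the opening at its end, in the units of the state.
- env.observe(): the state, without advancing time (a new reading comes with each control period).
- env.get_image(name): name is "scene" or "top" or "wrist"; returns the picture (480x640x3 uint8, red, green, blue); there is no depth.
- env.camera_params(name): a dict with "vertical_fov" (degrees; the focal length in pixels is half the picture's height over the tangent of half this angle, whatever the lens; pixels are square), "cx", "cy" (the principal point, pixels), "view" (4x4, takes a point from world to camera coordinates). Camera axes: x right, y up, looking along -z (the intrinsics and any distortion apply to the point x, -y, -z); pixel columns grow to the right and rows downward; lengths in m; the calibration is good to about 2 mm. A picture is of the moment at which its call begins: read the wrist's pose just before it. camera_params takes no time and is no camera call; for the wrist camera it gives the pose at the moment of the call.
- env.close_job(): hands the job in, once; it reports no verdict.
The state is a dict: "time_s": time; "q": joint angles; "qvel": joint speeds; "joint_efforts": joint torques, N m; "position": TCP position; "tool_rot": TCP orientation; "ft_force": force on the tool from outside, world axes, zero at the start; "wrist_torque": the same for the moment, N m; "grip_width": finger opening in m.
Only numpy, scipy, OpenCV 4.12 (cv2) and the standard library are available. Lean on these libraries where they do the work, as an engineer would, in place of code of your own. Each camera call takes 0.05 s, during which the arm holds its last target. There are 200 camera calls.

## Working session

There is one attempt and no reset: what is moved stays moved. The work goes in short steps, Python scripts to look and compute and a tool call to move; the robot and the scene stay as the last step left them, time stands still between calls to the robot, and variables do not carry over. Pictures are saved under pics/ and viewed, about 8 in all and at most 12, crops included, and the job is handed in when it is done.

Besides the shell and the picture viewer there is one more tool, called after "Emit:" in YAML: its name, and indented under it one key for each argument. carry_out: Moves the arm, as the interface text tells. Its arguments: {"type":"object","properties":{"rows":{"type":"array","items":{"type":"object","properties":{"tx":{"type":"number"},"ty":{"type":"number"},"tz":{"type":"number"},"yaw":{"type":"number"}}}},"jaw":{"type":"number"},"squeeze":{"type":"number"}},"required":["rows"]}

```bash
mkdir -p pics; cat > h.py <<'E'
import numpy as np,cv2
from rig import env
def shot(n,f):
    P=env.camera_params(n); im=env.get_image(n); cv2.imwrite('pics/'+f+'.png',im[:,:,::-1]); np.savez('pics/'+f+'.npz',view=P['view'],fov=P['vertical_fov'],c=[P['cx'],P['cy']]); return im
def ray(f,u,v):
    d=np.load('pics/'+f+'.npz'); F=240/np.tan(np.radians(d['fov'])/2); V=d['view']; R=V[:3,:3]
    r=R.T@np.array([(u-d['c'][0])/F,-(v-d['c'][1])/F,-1.]); return -R.T@V[:3,3], r/np.linalg.norm(r)
def onz(f,u,v,z):
    o,r=ray(f,u,v); return o+r*(z-o[2])/r[2]
def px(f,p):
    d=np.load('pics/'+f+'.npz'); F=240/np.tan(np.radians(d['fov'])/2); V=d['view']; c=V[:3,:3]@np.asarray(p)+V[:3,3]
    return np.array([d['c'][0]+F*c[0]/-c[2], d['c'][1]-F*c[1]/-c[2]])
E
python3 - <<'E'
from h import *
for n in ['scene','top']:
    shot(n,n+'0'); P=env.camera_params(n); print(n,{k:(np.round(v,3).tolist() if k=='view' else v) for k,v in P.items()})
s=env.observe(); print(s); print(env.tcp_to_tips)
E
```

```text
scene {'vertical_fov': 46.968027436130626, 'cx': 315.53676817598904, 'cy': 242.06596539198728, 'view': [[-0.752, 0.659, 0.003, 0.501], [-0.394, -0.453, 0.8, 0.135], [0.529, 0.6, 0.6, -1.999], [0.0, 0.0, 0.0, 1.0]]}
top {'vertical_fov': 54.34097252803378, 'cx': 316.13770246629844, 'cy': 242.7631227419099, 'view': [[0.049, -0.999, 0.006, -0.11], [0.977, 0.049, 0.206, -0.601], [-0.206, -0.005, 0.979, -1.377], [0.0, 0.0, 0.0, 1.0]]}
{'time_s': 0.1, 'q': array([-8.52158962e+01,  2.18361790e+01,  7.43798222e+01, -3.26564230e-05,
        8.38580251e+01, -1.23353215e+01]), 'qvel': array([ 0.08873061,  0.05985352, -0.17560604, -0.04919706, -0.00839316,
        0.01126389]), 'joint_efforts': array([ 4.50365595e-03, -4.49218869e+01, -2.31653112e+01, -1.04696724e-04,
        3.69782414e-03, -2.18130043e-05]), 'position': array([ 0.16188062, -0.52537239,  0.24178589]), 'tool_rot': array([[ 9.55693266e-01,  2.94364347e-01, -1.08319440e-04],
       [ 2.94364238e-01, -9.55692439e-01,  1.28745325e-03],
       [ 2.75460267e-04, -1.26229578e-03, -9.99999165e-01]]), 'ft_force': array([ 0.96930277, -0.08547751, -0.45452204]), 'wrist_torque': array([-0.02299541,  0.06601647,  0.04107032]), 'grip_width': 0.08517072748264894}
0.011
```

View pics/top0.png

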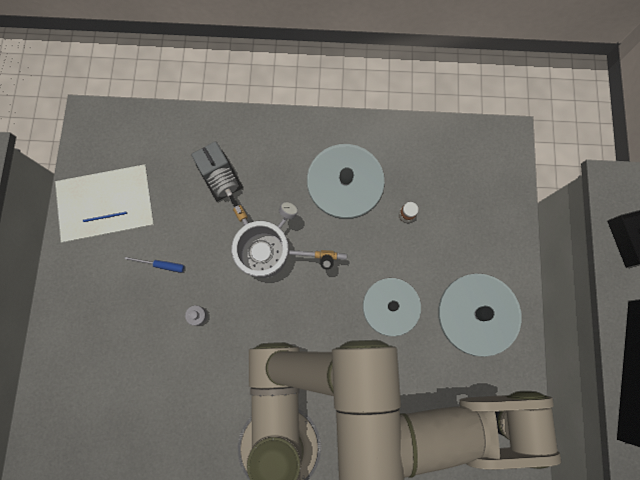

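View pics/scene0.png

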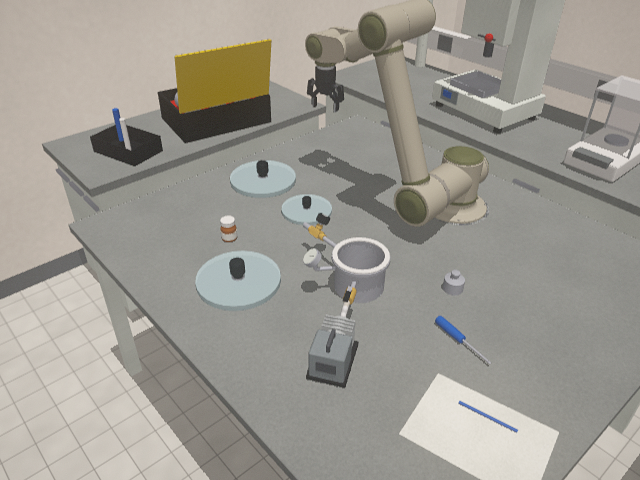

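Top view: three lids, with discs at (345,180), (480,314) and (392,307). The last looks smallest. The pot mouth is near (260,249), the vent knob (black) near (326,261), and the gauge near (289,210). Next I'll measure them.

```bash
python3 - <<'E'
from h import *
im=cv2.imread('pics/top0.png'); hsv=cv2.cvtColor(im,cv2.COLOR_BGR2HSV)
print([hsv[y,x].tolist() for x,y in [(375,300),(330,180),(240,235),(326,262),(100,400)]])
m=cv2.inRange(hsv,(80,20,110),(105,90,255)); 
for c in cv2.findContours(m,cv2.RETR_EXTERNAL,cv2.CHAIN_APPROX_NONE)[0]:
    if cv2.contourArea(c)>1000:
        h=c[:,0,:].astype(float); P=np.array([onz('top0',u,v,.012)[:2] for u,v in h],dtype=np.float32)
        (e,r)=cv2.minEnclosingCircle(P); el=cv2.fitEllipse(P); print('lid',h.mean(0),'centre',np.round(e,4),'D',2*r,np.round(el[0],4),np.round(el[1],4))
# pot rim
m=cv2.inRange(hsv,(0,0,175),(180,40,255)); roi=np.zeros_like(m); roi[215:285,225:295]=255; m&=roi
for c in cv2.findContours(m,cv2.RETR_EXTERNAL,cv2.CHAIN_APPROX_NONE)[0]:
    if cv2.contourArea(c)>300:
        P=np.array([onz('top0',u,v,.12)[:2] for u,v in cv2.convexHull(c)[:,0,:].astype(float)],dtype=np.float32)
        el=cv2.fitEllipse(P); print('rim',np.round(el[0],4),np.round(el[1],4),cv2.boundingRect(c))
m=cv2.inRange(hsv,(0,0,0),(180,255,60)); n,_,st,ce=cv2.connectedComponentsWithStats(m)
for s,c in zip(st,ce):
    if 20<s[4]<1000 and 150<c[1]<330: print('dark',s,np.round(c,1))
a=cv2.resize(im[200:345,220:440],None,fx=3.6,fy=3.6,interpolation=cv2.INTER_CUBIC); cv2.imwrite('pics/crop1.png',a)
E
```

```text
[[84, 17, 153], [87, 17, 149], [40, 4, 187], [20, 11, 142], [20, 14, 108]]
rim [0.5716 0.086 ] [0.1617 0.1621] (232, 221, 56, 55)
dark [  0 133  16  88 495] [  6.1 171. ]
dark [205 149  10  17  29] [210.2 158.9]
dark [219 151  24  42 153] [232.5 174.1]
dark [340 169  13  15 166] [345.9 175.9]
dark [201 171  26  31 129] [212.1 187.8]
dark [229 194  10  13  53] [233.2 200.3]
dark [238 236   5  25  28] [239.  248.3]
dark [320 255  14  15 110] [326.5 261.2]
dark [388 301  11  10  83] [392.8 305.7]
dark [475 306  19  15 214] [484.2 313.3]
dark [203 308   4  15  21] [204.7 314.9]
```

View pics/crop1.png

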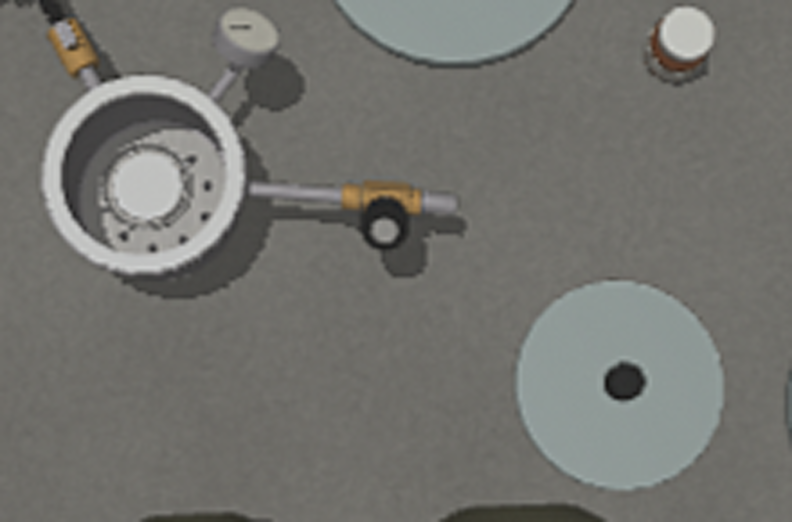

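The crop shows the lid at (392,307), 58 px across against 76–82 px for the other two, so it is the smallest and fits. The vent knob's face is at about (327,262).

```bash
python3 - <<'E'
from h import *
im=cv2.imread('pics/top0.png'); hsv=cv2.cvtColor(im,cv2.COLOR_BGR2HSV)
m=cv2.inRange(hsv,(70,12,125),(105,90,255)); 
for c in cv2.findContours(m,cv2.RETR_EXTERNAL,cv2.CHAIN_APPROX_NONE)[0]:
    if cv2.contourArea(c)>1000:
        h=c[:,0,:].astype(float); P=np.array([onz('top0',u,v,.012)[:2] for u,v in h],dtype=np.float32)
        el=cv2.fitEllipse(P); print('lid',h.mean(0),np.round(el[0],4),np.round(el[1],4))
print('knobtop .057', onz('top0',392.8,305.7,.05))
# yaw from knob grip
from scipy.optimize import minimize_scalar
pot=np.array([.5716,.086,0])
def g(y): c,s=np.cos(y),np.sin(y); R=np.array([[c,-s,0],[s,c,0],[0,0,1]]); return R,pot+R@np.array([-.029-.01*np.sin(.6),-.2,.127+.01*np.cos(.6)])
f=lambda y: np.linalg.norm(px('top0',g(y)[1])-[326.9,262.3])
r=minimize_scalar(f,bounds=(-.35,.35),method='bounded'); y=r.x; print('yaw',y,'resid px',r.fun,px('top0',g(y)[1]))
R=g(y)[0]; k=pot+R@[-.029,-.2,.127]; a=R@[-np.sin(.6),0,np.cos(.6)]; print('knob',k,'axis',a, 'scene px',px('scene0',k))
print(env.observe()['time_s'])
E
```

```text
lid [391.58024691 306.5308642 ] [ 0.4274 -0.3237] [0.1753 0.1762]
lid [480.23809524 314.61038961] [ 0.4175 -0.598 ] [0.2492 0.2498]
lid [345.3952381  180.11428571] [ 0.8332 -0.165 ] [0.2489 0.2493]
knobtop .057 [ 0.42605412 -0.32100667  0.05      ]
yaw -0.01087621961021702 resid px 0.26822285114933786 [326.63881026 262.23898019]
knob [ 0.54042651 -0.11367277  0.127     ] axis [-0.56460908  0.00614105  0.82533561] scene px [322.14154967 217.67959694]
0.1
```

Emit:
carry_out:
  rows:
    - {"tx": 3.5, "ty": -1.3}
    - {"tx": 3.5, "ty": -1.3}
    - {"tx": 3.5, "ty": -1.3}
    - {"tx": 3.5, "ty": -1.3}
    - {"tx": 3.5, "ty": -1.3}
    - {"tx": 3.5, "ty": -1.3}
    - {"tx": 3.5, "ty": -1.3}
    - {"tx": 3.5, "ty": -1.3}
    - {"tx": 3.3, "ty": -1.2}
    - {"tx": 0}
    - {"tx": 0}
  jaw: -1
  squeeze: 40

```text
validation failed for argument at $.ro...
```

```bash
cat >> h.py <<'E'
def goto(p,yaw=None):
    s=env.observe(); d=s['tool_rot'].T@(np.asarray(p)-s['position']); print('t',s['time_s'],'pos',np.round(s['position'],4),'toolshift cm',np.round(d*100,2)); return s
E
python3 - <<'E'
from h import *
s=goto([.427,-.323,.034]); print(s['tool_rot'].round(3))
im=shot('wrist','w1')
print(px('w1',[.427,-.323,.057]))
E
```

```text
t 0.1 pos [ 0.1619 -0.5254  0.2418] toolshift cm [ 31.29 -11.51  20.8 ]
[[ 0.956  0.294 -0.   ]
 [ 0.294 -0.956  0.001]
 [ 0.    -0.001 -1.   ]]
[ 131.32921188 -281.53038647]
```

View pics/w1.png

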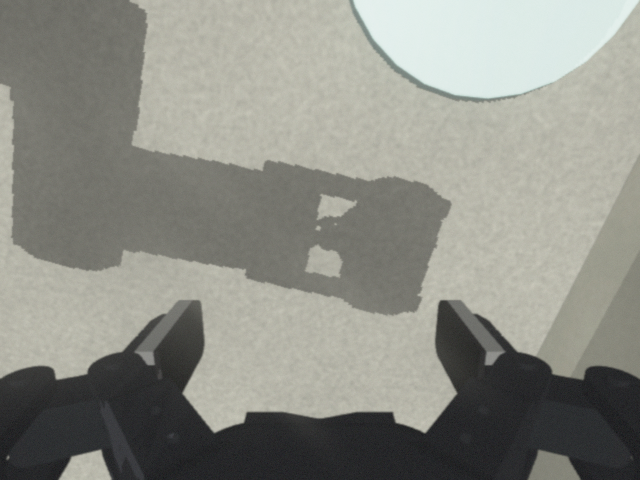

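The move was refused, so the wrist view shows only the start pose: fingers at the bottom and part of a large lid at the upper right. I'll retry with every field given in each row.

Emit:
carry_out:
  rows:
    - {"tx": 3.5, "ty": -1.3, "tz": 0, "yaw": 0}
    - {"tx": 3.5, "ty": -1.3, "tz": 0, "yaw": 0}
    - {"tx": 3.5, "ty": -1.3, "tz": 0, "yaw": 0}
    - {"tx": 3.5, "ty": -1.3, "tz": 0, "yaw": 0}
    - {"tx": 3.5, "ty": -1.3, "tz": 0, "yaw": 0}
    - {"tx": 3.5, "ty": -1.3, "tz": 0, "yaw": 0}
    - {"tx": 3.5, "ty": -1.3, "tz": 0, "yaw": 0}
    - {"tx": 3.5, "ty": -1.3, "tz": 0, "yaw": 0}
    - {"tx": 3.3, "ty": -1.2, "tz": 0, "yaw": 0}
    - {"tx": 0, "ty": 0, "tz": 0, "yaw": 0}
  jaw: -1
  squeeze: 40

```text
time_s: 1.15
position: [0.4357, -0.3146, 0.2393]
tool_rot: [[0.957, 0.291, -0.002], [0.291, -0.957, 0.006], [-0.0, -0.006, -1.0]]
ft_force: [1.0, 0.3, -0.4]
grip_width: 0.0853
```

```bash
python3 - <<'E'
from h import *
s=goto([.427,-.323,.034])
im=shot('wrist','w2'); print('predicted knob top px',px('w2',[.427,-.323,.057]))
m=(im.max(2)<60).astype(np.uint8); n,_,st,ce=cv2.connectedComponentsWithStats(m)
for a,c in zip(st,ce):
    if a[4]>300: print(a,c.round(1), onz('w2',*c,.05).round(4))
E
```

```text
t 1.15 pos [ 0.4357 -0.3146  0.2393] toolshift cm [-1.07  0.68 20.53]
predicted knob top px [326.93630693 230.21863598]
[     0      0    640    480 243783] [316.1 193.1] [ 0.4529 -0.3057  0.05  ]
[    0   301   640   179 60581] [319.6 422.1] [ 0.2385 -0.3737  0.05  ]
[ 578  300   62   61 2826] [612.1 328. ] [ 0.4134 -0.5976  0.05  ]
```

View pics/w2.png

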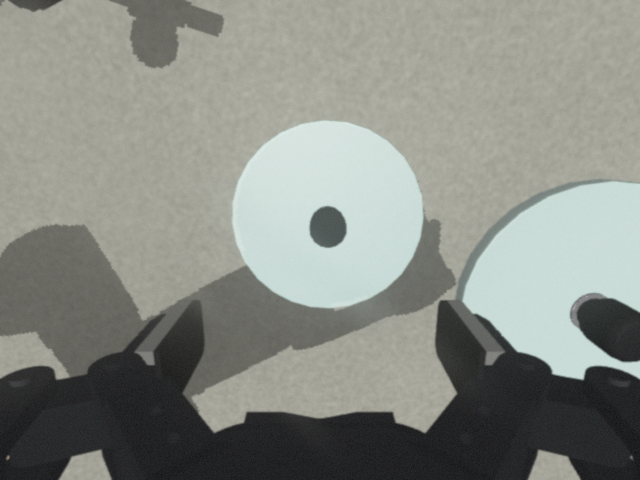

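Wrist view: the small lid's disc is centred at (328,214) and its knob top at (328,227). I predicted (327,230), so the position agrees within about 2 mm. Descending.

```bash
python3 - <<'E'
from h import *
print(onz('w2',328.3,214,.015),onz('w2',328,227,.055)); s=env.observe(); print(s['q'].round(1))
E
```

```text
[ 0.43247978 -0.32324467  0.015     ] [ 0.42943002 -0.32320528  0.055     ]
[-48.7  20.8  76.5   0.1  83.1  24.5]
```

Emit:
carry_out:
  rows:
    - {"tx": -0.6, "ty": 0.4, "tz": 4, "yaw": 0}
    - {"tx": -0.3, "ty": 0.3, "tz": 4, "yaw": 0}
    - {"tx": 0, "ty": 0, "tz": 4, "yaw": 0}
    - {"tx": 0, "ty": 0, "tz": 4, "yaw": 0}
    - {"tx": 0, "ty": 0, "tz": 2, "yaw": 0}
    - {"tx": 0, "ty": 0, "tz": 0, "yaw": 0}

```text
time_s: 1.8
position: [0.4241, -0.3289, 0.0543]
tool_rot: [[0.958, 0.286, -0.001], [0.286, -0.958, 0.001], [-0.001, -0.002, -1.0]]
ft_force: [-0.2, -0.1, -0.5]
grip_width: 0.0856
```

Emit:
carry_out:
  rows:
    - {"tx": 0.7, "ty": -0.4, "tz": 1.0, "yaw": 0}
    - {"tx": 0, "ty": 0, "tz": 0.9, "yaw": 0}
    - {"tx": 0, "ty": 0, "tz": 0, "yaw": 0}

```text
time_s: 2.1
position: [0.43, -0.3245, 0.0361]
tool_rot: [[0.959, 0.284, 0.001], [0.284, -0.959, -0.001], [0.0, 0.001, -1.0]]
ft_force: [1.5, -0.4, 0.1]
grip_width: 0.0853
```

```bash
python3 - <<'E'
from h import *
s=goto([.430,-.323,.034])
im=shot('wrist','w3'); print('predicted knob top px',px('w3',[.430,-.323,.057]),px('w3',[.430,-.323,.015]))
E
```

```text
t 2.1 pos [ 0.43   -0.3245  0.0361] toolshift cm [ 0.04 -0.14  0.21]
predicted knob top px [314.65655027 349.24532234] [315.53937654 296.08650979]
```

View pics/w3.png

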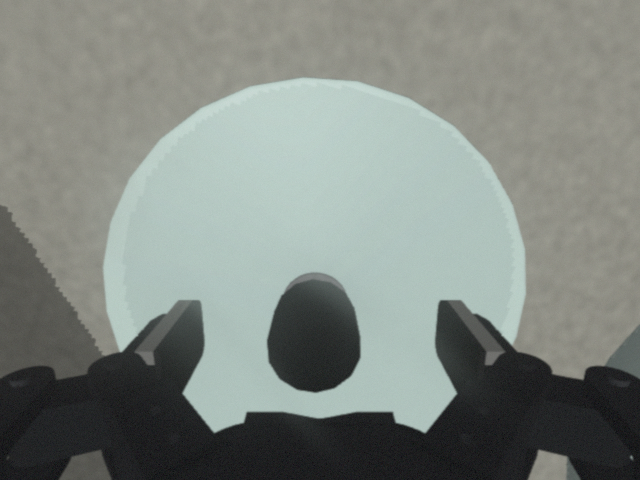

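Close view: the knob sits between the pads at (314,340), matching the predicted (315,349). Closing on it.

Emit:
carry_out:
  rows:
    - {"tx": 0, "ty": -0.1, "tz": 0.1, "yaw": 0}
    - {"tx": 0, "ty": 0, "tz": 0, "yaw": 0}
    - {"tx": 0, "ty": 0, "tz": 0, "yaw": 0}
    - {"tx": 0, "ty": 0, "tz": 0, "yaw": 0}
    - {"tx": 0, "ty": 0, "tz": 0, "yaw": 0}
    - {"tx": 0, "ty": 0, "tz": 0, "yaw": 0}
    - {"tx": 0, "ty": 0, "tz": 0, "yaw": 0}
    - {"tx": 0, "ty": 0, "tz": 0, "yaw": 0}
  jaw: 1
  squeeze: 50

```text
time_s: 2.95
position: [0.4306, -0.3242, 0.0378]
tool_rot: [[0.959, 0.284, 0.004], [0.284, -0.959, -0.005], [0.003, 0.006, -1.0]]
ft_force: [0.6, 0.3, 0.1]
grip_width: 0.03
```

Emit:
carry_out:
  rows:
    - {"tx": 0, "ty": 0, "tz": -1, "yaw": 0}
    - {"tx": 0, "ty": 0, "tz": -2, "yaw": 0}
    - {"tx": 0, "ty": 0, "tz": -3, "yaw": 0}
    - {"tx": 0, "ty": 0, "tz": -3.5, "yaw": 0}
    - {"tx": 0, "ty": 0, "tz": -3.5, "yaw": 0}
    - {"tx": 0, "ty": 0, "tz": -3.5, "yaw": 0}
    - {"tx": 0, "ty": 0, "tz": -3, "yaw": 0}
    - {"tx": 0, "ty": 0, "tz": -2, "yaw": 0}
    - {"tx": 0, "ty": 0, "tz": -1, "yaw": 0}
    - {"tx": 0, "ty": 0, "tz": 0, "yaw": 0}

```text
time_s: 3.95
position: [0.4272, -0.3203, 0.2717]
tool_rot: [[0.959, 0.285, -0.004], [0.285, -0.959, 0.004], [-0.003, -0.005, -1.0]]
ft_force: [0.4, 0.4, -5.7]
grip_width: 0.0302
```

```bash
python3 - <<'E'
from h import *
s=goto([.5716,.086,.23]); print(s['tool_rot'].round(4),s['ft_force'],s['grip_width'],s['q'].round(1),s['wrist_torque'].round(2))
E
```

```text
t 3.95 pos [ 0.4272 -0.3203  0.2717] toolshift cm [ 25.43 -34.81   4.28]
[[ 0.9586  0.2847 -0.0044]
 [ 0.2848 -0.9586  0.0044]
 [-0.003  -0.0054 -1.    ]] [ 0.41834642  0.43842159 -5.67273462] 0.030246201197871195 [-49.6  19.2  73.4  -0.   87.7  23.9] [-0.01 -0.01  0.03]
```

Emit:
carry_out:
  rows:
    - {"tx": 0.9, "ty": -1.2, "tz": 0, "yaw": 0}
    - {"tx": 1.8, "ty": -2.5, "tz": 0, "yaw": 0}
    - {"tx": 2.5, "ty": -3.4, "tz": 0, "yaw": 0}
    - {"tx": 2.5, "ty": -3.4, "tz": 0, "yaw": 0}
    - {"tx": 2.5, "ty": -3.4, "tz": 0, "yaw": 0}
    - {"tx": 2.5, "ty": -3.4, "tz": 0, "yaw": 0}
    - {"tx": 2.5, "ty": -3.4, "tz": 0, "yaw": 0}
    - {"tx": 2.5, "ty": -3.4, "tz": 0, "yaw": 0}
    - {"tx": 2.5, "ty": -3.4, "tz": 0, "yaw": 0}
    - {"tx": 2.0, "ty": -2.8, "tz": 0, "yaw": 0}
    - {"tx": 1.2, "ty": -1.7, "tz": 0, "yaw": 0}
    - {"tx": 0, "ty": 0, "tz": 0, "yaw": 0}

```text
time_s: 5.15
position: [0.5585, 0.0787, 0.2556]
tool_rot: [[0.958, 0.284, -0.036], [0.285, -0.958, 0.02], [-0.029, -0.029, -0.999]]
ft_force: [-0.2, -0.5, -5.3]
grip_width: 0.0301
```

```bash
python3 - <<'E'
from h import *
s=goto([.5716,.086,.20]); im=shot('wrist','w4');im2=shot('top','t4'); print(s['grip_width'],s['q'].round(1))
print(px('w4',[.5716,.086,.12]))
cv2.imwrite('pics/c4.png',np.hstack([cv2.resize(im,(400,300)),cv2.resize(im2[130:380,150:483],(400,300))])[:,:,::-1])
E
```

```text
t 5.15 pos [0.5585 0.0787 0.2556] toolshift cm [ 1.62 -0.16  5.53]
0.030091692935990635 [-4.4 23.6 69.3  1.  89.3 69. ]
[319.94010932 205.58861173]
```

View pics/c4.png

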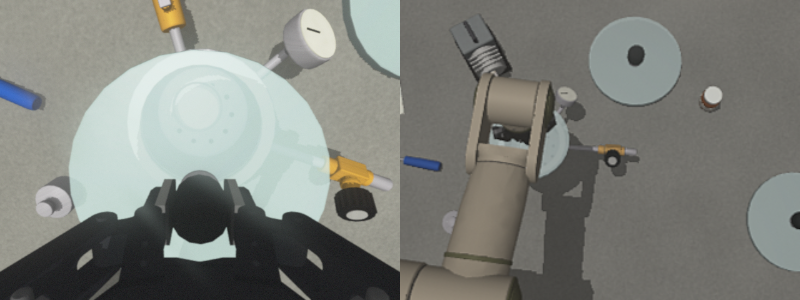

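The clear lid (left) is in the grip and the pot shows through it at about (205,105) of 400x300; the vent knob is at (355,205). The tool has tilted about 2.4° after the fast move, so I'll check whether it settles with slow moves.

Emit:
carry_out:
  rows:
    - {"tx": 0.6, "ty": 0, "tz": 0, "yaw": 0}
    - {"tx": 0.5, "ty": 0, "tz": 0, "yaw": 0}
    - {"tx": 0.4, "ty": -0.1, "tz": 0, "yaw": 0}
    - {"tx": 0, "ty": 0, "tz": 0, "yaw": 0}
    - {"tx": 0, "ty": 0, "tz": 0, "yaw": 0}

```text
time_s: 5.75
position: [0.5729, 0.0792, 0.2543]
tool_rot: [[0.96, 0.278, -0.038], [0.279, -0.96, 0.019], [-0.031, -0.029, -0.999]]
ft_force: [-0.9, 0.7, -4.9]
grip_width: 0.0303
```

Emit:
carry_out:
  rows:
    - {"tx": -2.5, "ty": 0, "tz": 0, "yaw": 0}
    - {"tx": -3.5, "ty": 0, "tz": 0, "yaw": 0}
    - {"tx": -3.5, "ty": 0, "tz": 0, "yaw": 0}
    - {"tx": -2, "ty": 0, "tz": 0, "yaw": 0}
    - {"tx": 0, "ty": 0, "tz": 0, "yaw": 0}

```text
time_s: 6.25
position: [0.4583, 0.0454, 0.2575]
tool_rot: [[0.96, 0.277, -0.038], [0.278, -0.96, 0.018], [-0.031, -0.028, -0.999]]
ft_force: [-0.4, 0.5, -4.7]
grip_width: 0.0298
```

Emit:
carry_out:
  rows:
    - {"tx": 1, "ty": 0, "tz": 0, "yaw": 0}
    - {"tx": 1, "ty": 0, "tz": 0, "yaw": 0}
    - {"tx": 1, "ty": 0, "tz": 0, "yaw": 0}
    - {"tx": 1, "ty": 0, "tz": 0, "yaw": 0}
    - {"tx": 1, "ty": 0, "tz": 0, "yaw": 0}
    - {"tx": 1, "ty": 0, "tz": 0, "yaw": 0}
    - {"tx": 1, "ty": 0, "tz": 0, "yaw": 0}
    - {"tx": 1, "ty": 0, "tz": 0, "yaw": 0}
    - {"tx": 1, "ty": 0, "tz": 0, "yaw": 0}
    - {"tx": 1, "ty": 0, "tz": 0, "yaw": 0}
    - {"tx": 0, "ty": 0, "tz": 0, "yaw": 0}

```text
time_s: 7.35
position: [0.5664, 0.0764, 0.2528]
tool_rot: [[0.96, 0.277, -0.037], [0.278, -0.96, 0.019], [-0.03, -0.028, -0.999]]
ft_force: [-0.3, -0.3, -5.2]
grip_width: 0.0301
```

Emit:
carry_out:
  rows:
    - {"tx": 0, "ty": 2, "tz": 0, "yaw": 0}
    - {"tx": 0, "ty": 4, "tz": 0, "yaw": 0}
    - {"tx": 0, "ty": 4, "tz": 0, "yaw": 0}
    - {"tx": 0, "ty": 2, "tz": 0, "yaw": 0}
    - {"tx": 0, "ty": 0, "tz": 0, "yaw": 0}

```text
time_s: 7.85
position: [0.6004, -0.0418, 0.2487]
tool_rot: [[0.959, 0.28, -0.039], [0.281, -0.959, 0.019], [-0.032, -0.029, -0.999]]
ft_force: [0.4, 0.6, -6.1]
grip_width: 0.0296
```

Emit:
carry_out:
  rows:
    - {"tx": 0, "ty": -1, "tz": 0, "yaw": 0}
    - {"tx": 0, "ty": -1, "tz": 0, "yaw": 0}
    - {"tx": 0, "ty": -1, "tz": 0, "yaw": 0}
    - {"tx": 0, "ty": -1, "tz": 0, "yaw": 0}
    - {"tx": 0, "ty": -1, "tz": 0, "yaw": 0}
    - {"tx": 0, "ty": -1, "tz": 0, "yaw": 0}
    - {"tx": 0, "ty": -1, "tz": 0, "yaw": 0}
    - {"tx": 0, "ty": -1, "tz": 0, "yaw": 0}
    - {"tx": 0, "ty": -1, "tz": 0, "yaw": 0}
    - {"tx": 0, "ty": -1, "tz": 0, "yaw": 0}
    - {"tx": 0, "ty": -1, "tz": 0, "yaw": 0}
    - {"tx": 0, "ty": 0, "tz": 0, "yaw": 0}

```text
time_s: 9.05
position: [0.5645, 0.0782, 0.2533]
tool_rot: [[0.958, 0.285, -0.039], [0.286, -0.958, 0.02], [-0.031, -0.031, -0.999]]
ft_force: [0.5, -0.5, -4.1]
grip_width: 0.0301
```

```bash
python3 - <<'E'
from h import *
d=np.load('pics/w4.npz')
s=goto([.5716,.086,.16]); im=shot('wrist','w5'); print(s['tool_rot'].round(4)); a=s['tool_rot'][:,2]
# predicted lid centre under grip: grasp axis; underside 0.0378 ahead of TCP
L=s['position']+a*.0378; print('lid ctr est',L,'px',px('w5',L),'pot rim px',px('w5',[.5716,.086,.12]))
cv2.imwrite('pics/w5c.png',im[:,:,::-1])
E
```

```text
t 9.05 pos [0.5645 0.0782 0.2533] toolshift cm [ 1.19 -0.26  9.31]
[[ 0.9576  0.2853 -0.0389]
 [ 0.2862 -0.9579  0.0205]
 [-0.0315 -0.0307 -0.999 ]]
lid ctr est [0.56305476 0.07897153 0.2154971 ] px [318.91416839 282.39260787] pot rim px [316.89018723 213.69807739]
```

View pics/w5c.png

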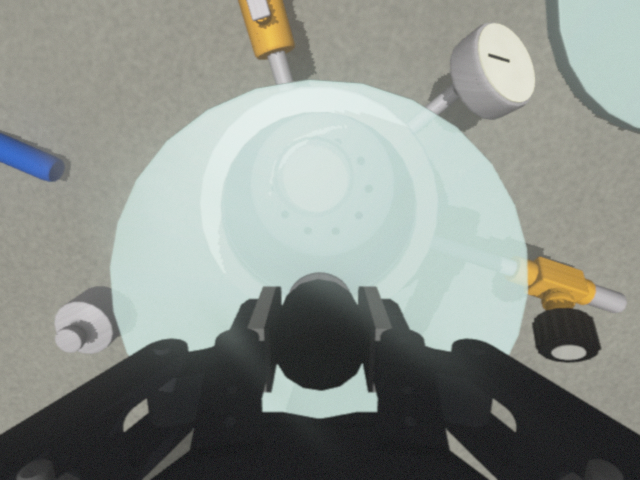

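Wrist view through the lid: the seal ring's left edge is at 201, its right edge at 438 and its top at row 87. The lid disc's edges are at 110 and 527. I'll compare these with the projected model points.

```bash
python3 - <<'E'
from h import *
t=np.linspace(0,2*np.pi,400)
def circ(c,r,A=np.eye(3)): return np.array([px('w5',np.array(c)+A@[r*np.cos(x),r*np.sin(x),0]) for x in t])
def ext(c): i=[c[:,0].argmin(),c[:,0].argmax(),c[:,1].argmin()]; return c[i].round(1).tolist()
print('seal outer',ext(circ([.5716,.086,.12],.082)),'want l201 r438 t87')
s=env.observe(); R=s['tool_rot']; L=s['position']+R[:,2]*.0378
print('lid',ext(circ(L-R[:,2]*.0,.09,R)),ext(circ(L-R[:,2]*.015,.09,R)),'want l110 r527 t80')
E
```

```text
seal outer [[198.7, 201.8], [437.1, 204.5], [317.3, 86.3]] want l201 r438 t87
lid [[124.5, 257.0], [516.3, 256.8], [320.5, 72.9]] [[107.1, 268.0], [533.8, 267.7], [320.7, 66.7]] want l110 r527 t80
```

```bash
python3 - <<'E'
from h import *
from scipy.optimize import least_squares
t=np.linspace(0,2*np.pi,721)
def ext(f,c,A): 
    q=np.array([px(f,np.array(c)+A@[.09*np.cos(x),.09*np.sin(x),0]) for x in t]); return np.array([q[:,0].min(),q[:,0].max(),q[:,1].min()])
r=least_squares(lambda p:ext('w3',[p[0],p[1],p[2]],np.eye(3))-[103,526,77],[.43,-.323,.015],diff_step=1e-4); print('w3 flat disc top centre',r.x,r.fun)
r=least_squares(lambda p:ext('w3',[p[0],p[1],.015],np.eye(3))-[103,526,77],[.43,-.323],diff_step=1e-4); print('w3 z fixed',r.x,r.fun)
s=env.observe(); R=s['tool_rot']
for A,n in [(R,'tool'),(np.eye(3),'level')]:
    r=least_squares(lambda p:ext('w5',p,A)-[110,527,80],s['position']+R[:,2]*.0228,diff_step=1e-4); print('w5',n,r.x,R.T@(r.x-s['position']))
E
```

```text
w3 flat disc top centre [ 0.42626768 -0.32378285  0.0127181 ] [ 1.42108547e-13  2.27373675e-13 -7.67386155e-13]
w3 z fixed [ 0.42578068 -0.32395337] [-2.6903378   2.70821735  0.63824739]
w5 tool [0.55951128 0.07767241 0.22781125] [-0.00418171 -0.00083485  0.02556588]
w5 level [0.55884435 0.07892049 0.22760231] [-0.00445714 -0.0022143   0.02582558]
```

Emit:
carry_out:
  rows:
    - {"tx": 0.8, "ty": 0, "tz": 0, "yaw": 0}
    - {"tx": 0.8, "ty": 0, "tz": 1, "yaw": 0}
    - {"tx": 0.2, "ty": 0, "tz": 1.5, "yaw": 0}
    - {"tx": 0, "ty": 0, "tz": 1.5, "yaw": 0}
    - {"tx": 0, "ty": 0, "tz": 1.5, "yaw": 0}
    - {"tx": 0, "ty": 0, "tz": 1.0, "yaw": 0}
    - {"tx": 0, "ty": 0, "tz": 0.5, "yaw": 0}
    - {"tx": 0, "ty": 0, "tz": 0, "yaw": 0}

```text
time_s: 9.9
position: [0.5841, 0.0825, 0.1754]
tool_rot: [[0.959, 0.281, -0.04], [0.282, -0.959, 0.02], [-0.033, -0.03, -0.999]]
ft_force: [-0.2, 0.1, -5.2]
grip_width: 0.0302
```

```bash
python3 - <<'E'
from h import *
s=goto([.5776,.0845,.166]); print(s['tool_rot'].round(3)[:,2],s['ft_force'].round(1))
E
```

```text
t 9.9 pos [0.5841 0.0825 0.1754] toolshift cm [-0.54 -0.35  0.97]
[-0.04   0.02  -0.999] [-0.2  0.1 -5.2]
```

Emit:
carry_out:
  rows:
    - {"tx": -0.3, "ty": -0.2, "tz": 0, "yaw": 0}
    - {"tx": -0.2, "ty": -0.1, "tz": 0.2, "yaw": 0}
    - {"tx": 0, "ty": 0, "tz": 0.3, "yaw": 0}
    - {"tx": 0, "ty": 0, "tz": 0, "yaw": 0}

```text
time_s: 10.3
position: [0.5786, 0.084, 0.172]
tool_rot: [[0.959, 0.281, -0.036], [0.282, -0.959, 0.019], [-0.029, -0.029, -0.999]]
ft_force: [0.3, 0.2, -5.3]
grip_width: 0.0301
```

```bash
python3 - <<'E'
from h import *
s=goto([.5776,.0845,.166]); print(s['tool_rot'].round(3)[:,2],s['ft_force'].round(1))
im=shot('wrist','w6'); im2=shot('scene','s6')
cv2.imwrite('pics/c6.png',np.hstack([cv2.resize(im[:400],(480,300)),cv2.resize(im2[160:340,270:462],(320,300),interpolation=cv2.INTER_CUBIC)])[:,:,::-1])
t=np.linspace(0,2*np.pi,721)
q=np.array([px('w6',[.5716+.082*np.cos(x),.086+.082*np.sin(x),.12]) for x in t]); print('seal pred',q[:,0].min(),q[:,0].max(),q[:,1].min())
E
```

```text
t 10.3 pos [0.5786 0.084  0.172 ] toolshift cm [-0.07 -0.06  0.6 ]
[-0.036  0.019 -0.999] [ 0.3  0.2 -5.3]
seal pred 151.66580901650514 480.3949407693217 108.25196639639896
```

View pics/c6.png

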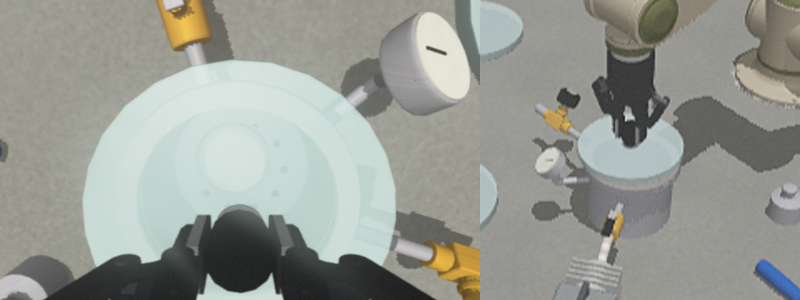

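Left: the lid spans 83–396 and the seal about 109–361 in the resized view, so the lid is 1–2 mm to the right of the pot. Right: the lid hovers just over the pot. I'll shift slightly and lower gently.

Emit:
carry_out:
  rows:
    - {"tx": -0.1, "ty": -0.2, "tz": 0.2, "yaw": 0}
    - {"tx": 0, "ty": 0, "tz": 0.2, "yaw": 0}
    - {"tx": 0, "ty": 0, "tz": 0.2, "yaw": 0}
    - {"tx": 0, "ty": 0, "tz": 0, "yaw": 0}
  jaw: 1
  squeeze: 25

```text
time_s: 10.8
position: [0.5771, 0.0859, 0.1662]
tool_rot: [[0.959, 0.281, -0.035], [0.282, -0.959, 0.019], [-0.028, -0.028, -0.999]]
ft_force: [0.1, -0.6, -5.5]
grip_width: 0.0298
```

Emit:
carry_out:
  rows:
    - {"tx": 0, "ty": 0, "tz": 0.2, "yaw": 0}
    - {"tx": 0, "ty": 0, "tz": 0.1, "yaw": 0}
    - {"tx": 0, "ty": 0, "tz": 0, "yaw": 0}

```text
time_s: 11.1
position: [0.5771, 0.086, 0.1628]
tool_rot: [[0.959, 0.281, -0.035], [0.282, -0.959, 0.019], [-0.028, -0.029, -0.999]]
ft_force: [-0.8, -0.3, -4.3]
grip_width: 0.0303
```

Emit:
carry_out:
  rows:
    - {"tx": 0, "ty": 0, "tz": 0.1, "yaw": 0}
    - {"tx": 0, "ty": 0, "tz": 0.1, "yaw": 0}
    - {"tx": 0, "ty": 0, "tz": 0, "yaw": 0}

```text
time_s: 11.4
position: [0.5771, 0.086, 0.1609]
tool_rot: [[0.959, 0.281, -0.035], [0.282, -0.959, 0.019], [-0.028, -0.028, -0.999]]
ft_force: [0.0, -0.3, -4.4]
grip_width: 0.03
```

Emit:
carry_out:
  rows:
    - {"tx": 0, "ty": 0, "tz": 0.1, "yaw": 0}
    - {"tx": 0, "ty": 0, "tz": 0.1, "yaw": 0}
    - {"tx": 0, "ty": 0, "tz": 0, "yaw": 0}

```text
time_s: 11.7
position: [0.5774, 0.086, 0.1603]
tool_rot: [[0.959, 0.282, -0.032], [0.282, -0.959, 0.019], [-0.026, -0.027, -0.999]]
ft_force: [-1.4, -0.9, -2.1]
grip_width: 0.0301
```

Emit:
carry_out:
  rows:
    - {"tx": 0, "ty": 0, "tz": 0.15, "yaw": 0}
    - {"tx": 0, "ty": 0, "tz": 0.15, "yaw": 0}
    - {"tx": 0, "ty": 0, "tz": 0, "yaw": 0}

```text
time_s: 12.0
position: [0.5777, 0.0862, 0.1596]
tool_rot: [[0.959, 0.282, -0.029], [0.282, -0.959, 0.018], [-0.022, -0.025, -0.999]]
ft_force: [-1.4, -0.6, -0.4]
grip_width: 0.0301
```

Emit:
carry_out:
  rows:
    - {"tx": 0, "ty": 0, "tz": 0.2, "yaw": 0}
    - {"tx": 0, "ty": 0, "tz": 0.2, "yaw": 0}
    - {"tx": 0, "ty": 0, "tz": 0.2, "yaw": 0}
    - {"tx": 0, "ty": 0, "tz": 0.2, "yaw": 0}

```text
time_s: 12.4
position: [0.5783, 0.0872, 0.1574]
tool_rot: [[0.959, 0.284, -0.02], [0.284, -0.959, 0.017], [-0.015, -0.022, -1.0]]
ft_force: [-10.0, -0.9, 19.1]
grip_width: 0.03
```

Emit:
carry_out:
  rows:
    - {"tx": 0, "ty": 0, "tz": 0, "yaw": 0}
    - {"tx": 0, "ty": 0, "tz": 0, "yaw": 0}
    - {"tx": 0, "ty": 0, "tz": 0, "yaw": 0}

```text
time_s: 12.7
position: [0.5784, 0.0871, 0.1577]
tool_rot: [[0.959, 0.284, -0.019], [0.284, -0.959, 0.017], [-0.014, -0.022, -1.0]]
ft_force: [-2.4, 0.5, 2.6]
grip_width: 0.0301
```

Relaxed to 2.6 N. Releasing.

Emit:
carry_out:
  rows:
    - {"tx": 0, "ty": 0, "tz": 0, "yaw": 0}
    - {"tx": 0, "ty": 0, "tz": 0, "yaw": 0}
    - {"tx": 0, "ty": 0, "tz": 0, "yaw": 0}
    - {"tx": 0, "ty": 0, "tz": 0, "yaw": 0}
    - {"tx": 0, "ty": 0, "tz": 0, "yaw": 0}
    - {"tx": 0, "ty": 0, "tz": 0, "yaw": 0}
  jaw: -1

```text
time_s: 13.3
position: [0.5791, 0.0872, 0.1568]
tool_rot: [[0.959, 0.283, -0.019], [0.284, -0.959, 0.018], [-0.013, -0.023, -1.0]]
ft_force: [0.3, 0.1, 0.0]
grip_width: 0.0852
```

Emit:
carry_out:
  rows:
    - {"tx": 0, "ty": 0, "tz": -1, "yaw": 0}
    - {"tx": 0, "ty": 0, "tz": -2, "yaw": 0}
    - {"tx": 0, "ty": 0, "tz": -3, "yaw": 0}
    - {"tx": 0, "ty": 0, "tz": -2, "yaw": 0}
    - {"tx": 0, "ty": 0, "tz": 0, "yaw": 0}

```text
time_s: 13.8
position: [0.5806, 0.0856, 0.2421]
tool_rot: [[0.959, 0.283, -0.019], [0.284, -0.959, 0.018], [-0.013, -0.023, -1.0]]
ft_force: [0.1, 0.5, -0.3]
grip_width: 0.0854
```

```bash
python3 - <<'E'
from h import *
s=goto([.540,-.114,.25]); print(s['tool_rot'].round(3)[:,2],s['ft_force'].round(1),s['q'].round(1))
im=shot('wrist','w7'); im2=shot('scene','s7')
cv2.imwrite('pics/c7.png',np.hstack([cv2.resize(im[:400],(480,300)),cv2.resize(im2[160:340,270:462],(320,300),interpolation=cv2.INTER_CUBIC)])[:,:,::-1])
t=np.linspace(0,2*np.pi,721)
for n,r,z in [('seal',.082,.12),('lid bottom',.09,.12),('lid top',.09,.135)]:
    q=np.array([px('w7',[.5716+r*np.cos(x),.086+r*np.sin(x),z]) for x in t]); print(n,(q[:,0].min()*.75).round(1),(q[:,0].max()*.75).round(1),(q[:,1].min()*.75).round(1))
E
```

```text
t 13.8 pos [0.5806 0.0856 0.2421] toolshift cm [-9.57 17.97 -1.08]
[-0.019  0.018 -1.   ] [ 0.1  0.5 -0.3] [-3.6 26.  67.6  1.  87.6 69.9]
seal 148.5 330.7 89.5
lid bottom 139.7 339.8 79.3
lid top 133.5 345.3 78.2
```

View pics/c7.png

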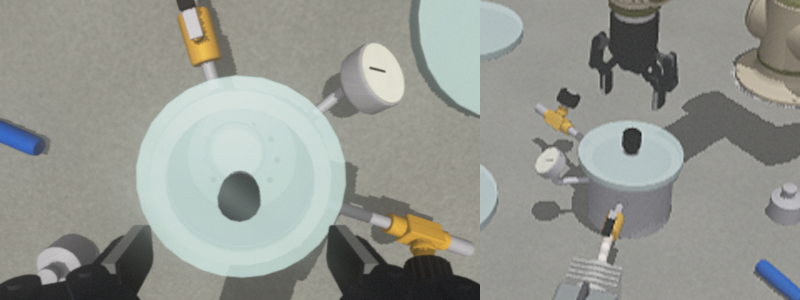

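The lid is on and flat: its edges are at 136 and 347 with its top at 76, against 133/345/78 predicted for a centred lid. A numeric edge profile will confirm the centring against the seal.

```bash
python3 - <<'E'
from h import *
im=cv2.imread('pics/w7.png').astype(int).sum(2)//3
g=cv2.GaussianBlur(im.astype(np.float32),(0,0),1)
print('col320 rows 90..150',g[90:150,310:330].mean(1).round().astype(int).tolist())
print('col320 rows 320..380',g[320:380,310:330].mean(1).round().astype(int).tolist())
print('row235 cols 170..240',g[230:240,170:240].mean(0).round().astype(int).tolist())
print('row235 cols 410..475',g[230:240,410:475].mean(0).round().astype(int).tolist())
for n,r,z in [('sealo',.082,.12),('seali',.068,.12),('lidtop',.09,.135)]:
    q=np.array([px('w7',[.5716+r*np.cos(x),.086+r*np.sin(x),z]) for x in np.linspace(0,6.2832,721)]); print(n,q[:,0].min().round(1),q[:,0].max().round(1),q[:,1].min().round(1),q[:,1].max().round(1))
E
```

```text
col320 rows 90..150 [141, 140, 139, 139, 139, 139, 138, 138, 140, 147, 164, 186, 203, 212, 216, 216, 217, 217, 217, 217, 217, 217, 217, 216, 216, 216, 216, 215, 214, 214, 215, 216, 218, 219, 219, 220, 220, 220, 220, 220, 220, 220, 220, 220, 219, 219, 219, 219, 219, 219, 219, 219, 219, 218, 217, 216, 214, 214, 214, 214]
col320 rows 320..380 [197, 198, 198, 197, 197, 197, 198, 199, 200, 199, 198, 198, 199, 201, 203, 205, 207, 209, 210, 210, 210, 210, 210, 210, 210, 210, 210, 210, 210, 210, 209, 208, 206, 201, 198, 197, 197, 197, 196, 196, 197, 197, 197, 197, 196, 196, 195, 190, 176, 149, 120, 102, 96, 95, 95, 95, 94, 93, 93, 93]
row235 cols 170..240 [154, 155, 155, 155, 154, 153, 154, 154, 155, 157, 163, 176, 191, 202, 206, 208, 208, 208, 208, 208, 208, 208, 208, 208, 208, 208, 208, 209, 209, 209, 210, 210, 211, 211, 211, 211, 211, 211, 211, 211, 211, 211, 211, 211, 211, 211, 211, 211, 211, 209, 207, 205, 203, 201, 200, 199, 199, 199, 199, 199, 199, 199, 199, 199, 199, 199, 200, 200, 199, 199]
row235 cols 410..475 [197, 197, 197, 197, 197, 198, 198, 199, 201, 204, 207, 209, 210, 211, 211, 211, 211, 211, 210, 210, 210, 210, 210, 210, 210, 210, 210, 210, 210, 209, 207, 204, 201, 199, 198, 197, 197, 197, 197, 197, 197, 197, 197, 197, 197, 196, 196, 196, 192, 183, 162, 135, 115, 107, 104, 104, 104, 104, 103, 103, 103, 103, 105, 109, 118]
sealo 198.0 441.0 119.4 352.8
seali 218.6 419.9 142.7 335.8
lidtop 178.0 460.4 104.3 374.6
```

The seal is exactly where predicted, and the lid is about 3 mm off centre against an 8 mm overhang, so the seal is fully covered. On to the vent knob.

Emit:
carry_out:
  rows:
    - {"tx": -0.6, "ty": 1, "tz": 0, "yaw": 0}
    - {"tx": -1.1, "ty": 2, "tz": 0, "yaw": 0}
    - {"tx": -1.1, "ty": 2, "tz": 0, "yaw": 0}
    - {"tx": -1.1, "ty": 2, "tz": 0, "yaw": 0}
    - {"tx": -1.1, "ty": 2, "tz": 0, "yaw": 0}
    - {"tx": -1.1, "ty": 2, "tz": 0, "yaw": 0}
    - {"tx": -1.1, "ty": 2, "tz": 0, "yaw": 0}
    - {"tx": -1.1, "ty": 2, "tz": 0, "yaw": 0}
    - {"tx": -0.8, "ty": 2, "tz": 0, "yaw": 0}
    - {"tx": -0.5, "ty": 1, "tz": 0, "yaw": 0}
    - {"tx": 0, "ty": 0, "tz": 0, "yaw": 0}

```text
time_s: 15.0
position: [0.5296, -0.1264, 0.2238]
tool_rot: [[0.958, 0.282, -0.047], [0.283, -0.959, 0.024], [-0.038, -0.036, -0.999]]
ft_force: [0.2, -0.1, 0.8]
grip_width: 0.0855
```

```bash
python3 - <<'E'
from h import *
k=np.array([.5404,-.1137,.127]);a=np.array([-.5646,.0061,.8253])
s=goto([.5404,-.1137,.122]); print(s['tool_rot'].round(3),s['q'].round(1))
im=shot('wrist','w8'); print('cap pred',px('w8',k+.01*a),'grip',px('w8',k),'low',px('w8',k-.016*a),'w5 cap pred',px('w5',k+.01*a),'seen 569,352')
cv2.imwrite('pics/w8.png',im[:,:,::-1])
E
```

```text
t 15.0 pos [ 0.5296 -0.1264  0.2238] toolshift cm [ 1.78 -0.54 10.14]
[[ 0.958  0.282 -0.047]
 [ 0.283 -0.959  0.024]
 [-0.038 -0.036 -0.999]] [-25.9  23.3  75.1   0.1  84.6  47.7]
cap pred [305.92485098 231.10256559] grip [309.52122986 218.58939782] low [314.89311868 199.89855673] w5 cap pred [571.09015853 347.08000913] seen 569,352
```

View pics/w8.png

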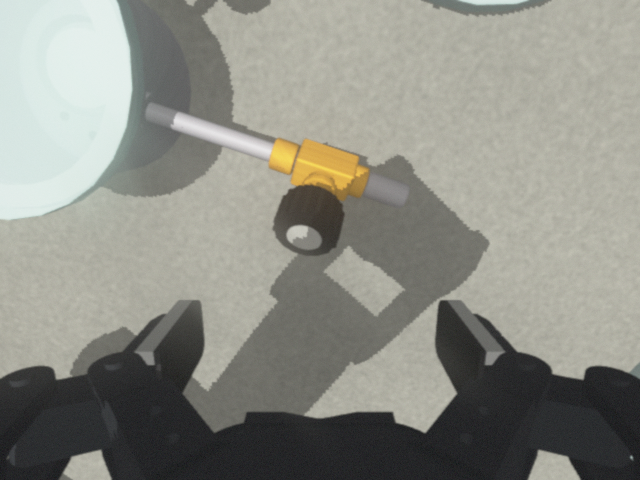

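The knob's cap is at (304,236) against a predicted (306,231), and the earlier view showed the same offset. The knob is therefore about 2.5 mm nearer the robot, at roughly (0.538, -0.1135). Positioning over it and turning back for the first stroke.

Emit:
carry_out:
  rows:
    - {"tx": 0.8, "ty": -0.3, "tz": 0, "yaw": 0}
    - {"tx": 0.7, "ty": -0.3, "tz": 1, "yaw": 0}
    - {"tx": 0, "ty": 0, "tz": 2, "yaw": 0}
    - {"tx": 0, "ty": 0, "tz": 2, "yaw": -0.07}
    - {"tx": 0, "ty": 0, "tz": 1.5, "yaw": -0.07}
    - {"tx": 0, "ty": 0, "tz": 0, "yaw": 0}

```text
time_s: 15.65
position: [0.5419, -0.1063, 0.1535]
tool_rot: [[0.905, 0.424, -0.047], [0.425, -0.905, 0.025], [-0.032, -0.043, -0.999]]
ft_force: [0.4, -0.0, -0.6]
grip_width: 0.0856
```

```bash
cat >> h.py <<'E'
def kn(z=.121):
    s=goto([.5376,-.1135,z]); R=s['tool_rot']; print('ang',np.degrees(np.arctan2(R[1,0],R[0,0])).round(1),'lean',R[:2,2].round(3),'F',s['ft_force'].round(1),'Tz',s['wrist_torque'].round(2),'w',s['grip_width'].round(4))
E
python3 -c "
from h import *
kn()"
```

```text
t 15.65 pos [ 0.5419 -0.1063  0.1535] toolshift cm [-0.59  0.61  3.25]Traceback (most recent call last):
  File "<string>", line 3, in <module>
    kn()
    ~~^^
  File "h.py", line 16, in kn
    s=goto([.5376,-.1135,z]); R=s['tool_rot']; print('ang',np.degrees(np.arctan2(R[1,0],R[0,0])).round(1),'lean',R[:2,2].round(3),'F',s['ft_force'].round(1),'Tz',s['wrist_torque'].round(2),'w',s['grip_width'].round(4))
                                                                                                                                                                                                 ^^^^^^^^^^^^^^^^^^^^^
AttributeError: 'float' object has no attribute 'round'
```

Emit:
carry_out:
  rows:
    - {"tx": -0.3, "ty": 0.3, "tz": 0, "yaw": 0}
    - {"tx": -0.3, "ty": 0.3, "tz": 0, "yaw": 0}
    - {"tx": 0, "ty": 0, "tz": 1.5, "yaw": 0}
    - {"tx": 0, "ty": 0, "tz": 1.5, "yaw": 0}
    - {"tx": 0, "ty": 0, "tz": 0, "yaw": 0}

```text
time_s: 16.15
position: [0.5395, -0.1136, 0.1256]
tool_rot: [[0.906, 0.42, -0.042], [0.421, -0.907, 0.023], [-0.028, -0.038, -0.999]]
ft_force: [-0.8, 0.5, 0.0]
grip_width: 0.0855
```

```bash
sed -i "s/s\['grip_width'\].round(4)/round(s['grip_width'],4)/" h.py
python3 -c "
from h import *
kn()"
```

```text
t 16.15 pos [ 0.5395 -0.1136  0.1256] toolshift cm [-0.15 -0.07  0.46]
ang 24.9 lean [-0.042  0.023] F [-0.8  0.5  0. ] Tz [ 0.05 -0.02  0.05] w 0.0855
```

Now grip and make the first stroke.

Emit:
carry_out:
  rows:
    - {"tx": -0.2, "ty": 0, "tz": 0.4, "yaw": 0}
    - {"tx": 0, "ty": 0, "tz": 0, "yaw": 0}
    - {"tx": 0, "ty": 0, "tz": 0, "yaw": 0}
    - {"tx": 0, "ty": 0, "tz": 0, "yaw": 0}
    - {"tx": 0, "ty": 0, "tz": 0, "yaw": 0}
    - {"tx": 0, "ty": 0, "tz": 0, "yaw": 0}
  jaw: 1
  squeeze: 25

```text
time_s: 16.75
position: [0.5375, -0.1137, 0.1247]
tool_rot: [[0.907, 0.419, -0.04], [0.42, -0.907, 0.024], [-0.026, -0.038, -0.999]]
ft_force: [1.0, -0.9, -4.2]
grip_width: 0.0404
```

```bash
python3 -c "
from h import *
kn()"
```

```text
t 16.75 pos [ 0.5375 -0.1137  0.1247] toolshift cm [0.03 0.   0.37]
ang 24.8 lean [-0.04   0.024] F [ 1.  -0.9 -4.2] Tz [-0.15 -0.22 -0.17] w 0.0404
```

Emit:
carry_out:
  rows:
    - {"tx": 0, "ty": 0, "tz": 0, "yaw": 0.15}
    - {"tx": 0, "ty": 0, "tz": 0, "yaw": 0.15}
    - {"tx": 0, "ty": 0, "tz": 0, "yaw": 0.15}

```text
time_s: 17.05
position: [0.5397, -0.1133, 0.1233]
tool_rot: [[0.999, -0.024, -0.035], [-0.023, -0.999, 0.025], [-0.035, -0.024, -0.999]]
ft_force: [2.4, -1.3, -11.5]
grip_width: 0.0373
```

```bash
python3 -c "
from h import *
kn()"
```

```text
t 17.05 pos [ 0.5397 -0.1133  0.1233] toolshift cm [-0.2   0.03  0.24]
ang -1.3 lean [-0.035  0.025] F [  2.4  -1.3 -11.5] Tz [-0.35 -0.58  0.07] w 0.0373
```

Emit:
carry_out:
  rows:
    - {"tx": 0, "ty": 0, "tz": 0, "yaw": 0.15}
    - {"tx": 0, "ty": 0, "tz": 0, "yaw": 0.15}
    - {"tx": 0, "ty": 0, "tz": 0, "yaw": 0.15}
    - {"tx": 0, "ty": 0, "tz": 0, "yaw": 0}

```text
time_s: 17.45
position: [0.5393, -0.1122, 0.1245]
tool_rot: [[0.889, -0.456, -0.036], [-0.455, -0.89, 0.028], [-0.045, -0.009, -0.999]]
ft_force: [-0.0, -5.5, -7.0]
grip_width: 0.0372
```

```bash
python3 - <<'E'
from h import *
kn(); im=shot('wrist','w9'); shot('scene','s9')
E
```

```text
t 17.45 pos [ 0.5393 -0.1122  0.1245] toolshift cm [-0.08  0.19  0.35]
ang -27.1 lean [-0.036  0.028] F [-0.  -5.5 -7. ] Tz [ 1.11 -0.86  1.27] w 0.0372
```

Emit:
carry_out:
  rows:
    - {"tx": 0, "ty": 0, "tz": 0, "yaw": 0}
    - {"tx": 0, "ty": 0, "tz": 0, "yaw": 0}
    - {"tx": 0, "ty": 0, "tz": 0, "yaw": -0.15}
    - {"tx": 0, "ty": 0, "tz": 0, "yaw": -0.15}
    - {"tx": 0, "ty": 0, "tz": 0, "yaw": -0.15}
    - {"tx": 0, "ty": 0, "tz": 0, "yaw": -0.15}
    - {"tx": 0, "ty": 0, "tz": 0, "yaw": -0.15}
    - {"tx": 0, "ty": 0, "tz": 0, "yaw": -0.1}
    - {"tx": 0, "ty": 0, "tz": 0, "yaw": 0}
  jaw: -1

```text
time_s: 18.45
position: [0.5417, -0.1139, 0.1262]
tool_rot: [[0.922, 0.385, -0.03], [0.386, -0.922, 0.023], [-0.019, -0.033, -0.999]]
ft_force: [1.4, -0.6, -0.2]
grip_width: 0.0856
```

```bash
python3 - <<'E'
from h import *
kn()
a=cv2.imread('pics/w9.png'); b=cv2.imread('pics/s9.png')
shot('wrist','w10'); c=cv2.imread('pics/w10.png')
cv2.imwrite('pics/c9.png',np.hstack([cv2.resize(x,(400,300)) for x in (a[60:450,60:580],c[60:450,60:580])]))
E
```

```text
t 18.45 pos [ 0.5417 -0.1139  0.1262] toolshift cm [-0.35 -0.18  0.53]
ang 22.7 lean [-0.03   0.023] F [ 1.4 -0.6 -0.2] Tz [-0.05 -0.04  0.03] w 0.0856
```

View pics/c9.png

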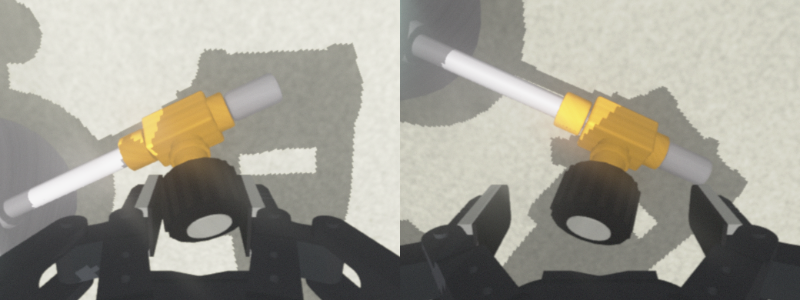

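12th and last view: left, the pads hold the knob squarely mid-height; right, the fingers are open around it. From here I go by numbers only. Next strokes at 20 N, which keeps the torque limited.

Emit:
carry_out:
  rows:
    - {"tx": -0.3, "ty": -0.2, "tz": 0.3, "yaw": -0.03}
    - {"tx": 0, "ty": 0, "tz": 0, "yaw": 0}
    - {"tx": 0, "ty": 0, "tz": 0, "yaw": 0}
    - {"tx": 0, "ty": 0, "tz": 0, "yaw": 0}
    - {"tx": 0, "ty": 0, "tz": 0, "yaw": 0}
    - {"tx": 0, "ty": 0, "tz": 0, "yaw": 0.15}
    - {"tx": 0, "ty": 0, "tz": 0, "yaw": 0.15}
    - {"tx": 0, "ty": 0, "tz": 0, "yaw": 0.15}
  jaw: 1
  squeeze: 20

```text
time_s: 19.3
position: [0.5394, -0.1132, 0.1225]
tool_rot: [[0.999, -0.037, -0.026], [-0.037, -0.999, 0.022], [-0.027, -0.021, -0.999]]
ft_force: [5.5, -3.7, -4.9]
grip_width: 0.037
```

```bash
python3 -c "
from h import *
kn()"
```

```text
t 19.3 pos [ 0.5394 -0.1132  0.1225] toolshift cm [-0.17  0.04  0.16]
ang -2.1 lean [-0.026  0.022] F [ 5.5 -3.7 -4.9] Tz [-0.67 -0.75  0.1 ] w 0.037
```

Emit:
carry_out:
  rows:
    - {"tx": 0, "ty": 0, "tz": 0, "yaw": 0.15}
    - {"tx": 0, "ty": 0, "tz": 0, "yaw": 0.15}
    - {"tx": 0, "ty": 0, "tz": 0, "yaw": 0.1}
    - {"tx": 0, "ty": 0, "tz": 0, "yaw": 0}

```text
time_s: 19.7
position: [0.5406, -0.1131, 0.1223]
tool_rot: [[0.904, -0.428, -0.024], [-0.427, -0.904, 0.024], [-0.032, -0.011, -0.999]]
ft_force: [-1.5, -5.2, -1.0]
grip_width: 0.0375
```

```bash
python3 -c "
from h import *
kn()"
```

```text
t 19.7 pos [ 0.5406 -0.1131  0.1223] toolshift cm [-0.25  0.17  0.14]
ang -25.3 lean [-0.024  0.024] F [-1.5 -5.2 -1. ] Tz [ 0.81 -0.54  0.93] w 0.0375
```

Emit:
carry_out:
  rows:
    - {"tx": 0, "ty": 0, "tz": 0, "yaw": 0}
    - {"tx": 0, "ty": 0, "tz": 0, "yaw": 0}
    - {"tx": 0, "ty": 0, "tz": 0, "yaw": -0.15}
    - {"tx": 0, "ty": 0, "tz": 0, "yaw": -0.15}
    - {"tx": 0, "ty": 0, "tz": 0, "yaw": -0.15}
    - {"tx": 0, "ty": 0, "tz": 0, "yaw": -0.15}
    - {"tx": 0, "ty": 0, "tz": 0, "yaw": -0.15}
    - {"tx": 0, "ty": 0, "tz": 0, "yaw": -0.1}
    - {"tx": 0, "ty": 0, "tz": 0, "yaw": 0}
  jaw: -1

```text
time_s: 20.6
position: [0.5399, -0.1116, 0.1216]
tool_rot: [[0.912, 0.41, -0.026], [0.41, -0.912, 0.027], [-0.013, -0.035, -0.999]]
ft_force: [-0.8, 0.1, -0.1]
grip_width: 0.0858
```

```bash
python3 -c "
from h import *
kn()"
```

```text
t 20.6 pos [ 0.5399 -0.1116  0.1216] toolshift cm [-0.29  0.08  0.06]
ang 24.2 lean [-0.026  0.027] F [-0.8  0.1 -0.1] Tz [ 0.03 -0.03 -0.01] w 0.0858
```

Emit:
carry_out:
  rows:
    - {"tx": -0.2, "ty": 0.1, "tz": 0, "yaw": 0}
    - {"tx": 0, "ty": 0, "tz": 0, "yaw": 0}
    - {"tx": 0, "ty": 0, "tz": 0, "yaw": 0}
    - {"tx": 0, "ty": 0, "tz": 0, "yaw": 0}
    - {"tx": 0, "ty": 0, "tz": 0, "yaw": 0}
    - {"tx": 0, "ty": 0, "tz": 0, "yaw": 0.15}
    - {"tx": 0, "ty": 0, "tz": 0, "yaw": 0.15}
    - {"tx": 0, "ty": 0, "tz": 0, "yaw": 0.15}
  jaw: 1

```text
time_s: 21.4
position: [0.5397, -0.1131, 0.121]
tool_rot: [[0.999, -0.041, -0.023], [-0.04, -0.999, 0.027], [-0.024, -0.026, -0.999]]
ft_force: [2.7, -3.4, -2.9]
grip_width: 0.037
```

```bash
python3 -c "
from h import *
kn()"
```

```text
t 21.4 pos [ 0.5397 -0.1131  0.121 ] toolshift cm [-0.21  0.05  0.  ]
ang -2.3 lean [-0.023  0.027] F [ 2.7 -3.4 -2.9] Tz [-0.5  -0.3   0.11] w 0.037
```

Emit:
carry_out:
  rows:
    - {"tx": 0, "ty": 0, "tz": 0, "yaw": 0.15}
    - {"tx": 0, "ty": 0, "tz": 0, "yaw": 0.15}
    - {"tx": 0, "ty": 0, "tz": 0, "yaw": 0.1}
    - {"tx": 0, "ty": 0, "tz": 0, "yaw": 0}

```text
time_s: 21.8
position: [0.5409, -0.1133, 0.1207]
tool_rot: [[0.902, -0.432, -0.02], [-0.431, -0.902, 0.028], [-0.03, -0.016, -0.999]]
ft_force: [-0.6, -5.1, -4.0]
grip_width: 0.0376
```

```bash
python3 -c "
from h import *
kn()"
```

```text
t 21.8 pos [ 0.5409 -0.1133  0.1207] toolshift cm [-0.29  0.16 -0.02]
ang -25.5 lean [-0.02   0.028] F [-0.6 -5.1 -4. ] Tz [ 0.61 -0.73  0.89] w 0.0376
```

Emit:
carry_out:
  rows:
    - {"tx": 0, "ty": 0, "tz": 0, "yaw": 0}
    - {"tx": 0, "ty": 0, "tz": 0, "yaw": 0}
    - {"tx": 0, "ty": 0, "tz": 0, "yaw": -0.15}
    - {"tx": 0, "ty": 0, "tz": 0, "yaw": -0.15}
    - {"tx": 0, "ty": 0, "tz": 0, "yaw": -0.15}
    - {"tx": 0, "ty": 0, "tz": 0, "yaw": -0.15}
    - {"tx": 0, "ty": 0, "tz": 0, "yaw": -0.15}
    - {"tx": 0, "ty": 0, "tz": 0, "yaw": -0.1}
    - {"tx": 0, "ty": 0, "tz": 0, "yaw": 0}
  jaw: -1

```text
time_s: 22.7
position: [0.5408, -0.1124, 0.1199]
tool_rot: [[0.915, 0.403, -0.021], [0.404, -0.914, 0.03], [-0.007, -0.036, -0.999]]
ft_force: [0.8, 1.6, -0.8]
grip_width: 0.0851
```

```bash
python3 -c "
from h import *
kn()"
```

```text
t 22.7 pos [ 0.5408 -0.1124  0.1199] toolshift cm [-0.34 -0.03 -0.11]
ang 23.8 lean [-0.021  0.03 ] F [ 0.8  1.6 -0.8] Tz [-0.03 -0.03 -0.01] w 0.0851
```

Emit:
carry_out:
  rows:
    - {"tx": -0.3, "ty": 0, "tz": -0.1, "yaw": 0}
    - {"tx": 0, "ty": 0, "tz": 0, "yaw": 0}
    - {"tx": 0, "ty": 0, "tz": 0, "yaw": 0}
    - {"tx": 0, "ty": 0, "tz": 0, "yaw": 0}
    - {"tx": 0, "ty": 0, "tz": 0, "yaw": 0}
    - {"tx": 0, "ty": 0, "tz": 0, "yaw": 0.15}
    - {"tx": 0, "ty": 0, "tz": 0, "yaw": 0.15}
    - {"tx": 0, "ty": 0, "tz": 0, "yaw": 0.12}
  jaw: 1

```text
time_s: 23.5
position: [0.5387, -0.1131, 0.1204]
tool_rot: [[1.0, -0.024, -0.019], [-0.024, -0.999, 0.031], [-0.02, -0.03, -0.999]]
ft_force: [-1.1, 3.5, 0.2]
grip_width: 0.0371
```

```bash
python3 -c "
from h import *
kn()"
```

```text
t 23.5 pos [ 0.5387 -0.1131  0.1204] toolshift cm [-0.11  0.04 -0.06]
ang -1.4 lean [-0.019  0.031] F [-1.1  3.5  0.2] Tz [0.49 0.09 0.09] w 0.0371
```

Emit:
carry_out:
  rows:
    - {"tx": 0, "ty": 0, "tz": 0, "yaw": 0.1}
    - {"tx": 0, "ty": 0, "tz": 0, "yaw": 0.1}

```text
time_s: 23.7
position: [0.5393, -0.1128, 0.1202]
tool_rot: [[0.973, -0.231, -0.018], [-0.23, -0.973, 0.032], [-0.025, -0.027, -0.999]]
ft_force: [3.5, -1.8, -1.5]
grip_width: 0.0374
```

```bash
python3 -c "
from h import *
kn()"
```

```text
t 23.7 pos [ 0.5393 -0.1128  0.1202] toolshift cm [-0.15  0.11 -0.08]
ang -13.3 lean [-0.018  0.032] F [ 3.5 -1.8 -1.5] Tz [ 0.61 -0.61  0.72] w 0.0374
```

Emit:
carry_out:
  rows:
    - {"tx": 0, "ty": 0, "tz": 0, "yaw": 0}
    - {"tx": 0, "ty": 0, "tz": 0, "yaw": 0}
    - {"tx": 0, "ty": 0, "tz": 0, "yaw": -0.15}
    - {"tx": 0, "ty": 0, "tz": 0, "yaw": -0.15}
    - {"tx": 0, "ty": 0, "tz": 0, "yaw": -0.15}
    - {"tx": 0, "ty": 0, "tz": 0, "yaw": -0.13}
    - {"tx": 0, "ty": 0, "tz": 0, "yaw": 0}
  jaw: -1

```text
time_s: 24.4
position: [0.5391, -0.1127, 0.1195]
tool_rot: [[0.934, 0.357, -0.019], [0.358, -0.933, 0.032], [-0.006, -0.037, -0.999]]
ft_force: [-0.5, 0.0, 0.2]
grip_width: 0.0853
```

```bash
python3 -c "
from h import *
kn()"
```

```text
t 24.4 pos [ 0.5391 -0.1127  0.1195] toolshift cm [-0.17  0.02 -0.15]
ang 21.0 lean [-0.019  0.032] F [-0.5  0.   0.2] Tz [-0.01 -0.03  0.02] w 0.0853
```

Emit:
carry_out:
  rows:
    - {"tx": -0.2, "ty": 0, "tz": -0.1, "yaw": 0}
    - {"tx": 0, "ty": 0, "tz": 0, "yaw": 0}
    - {"tx": 0, "ty": 0, "tz": 0, "yaw": 0}
    - {"tx": 0, "ty": 0, "tz": 0, "yaw": 0}
    - {"tx": 0, "ty": 0, "tz": 0, "yaw": 0}
    - {"tx": 0, "ty": 0, "tz": 0, "yaw": 0.15}
  jaw: 1

```text
time_s: 25.0
position: [0.5372, -0.1133, 0.1208]
tool_rot: [[0.979, 0.205, -0.018], [0.206, -0.978, 0.032], [-0.011, -0.035, -0.999]]
ft_force: [-3.0, 1.5, 3.3]
grip_width: 0.0393
```

```bash
python3 -c "
from h import *
kn()"
```

```text
t 25.0 pos [ 0.5372 -0.1133  0.1208] toolshift cm [ 0.04  0.02 -0.03]
ang 11.9 lean [-0.018  0.032] F [-3.   1.5  3.3] Tz [0.35 0.31 0.17] w 0.0393
```

Emit:
carry_out:
  rows:
    - {"tx": 0, "ty": 0, "tz": 0, "yaw": 0.1}

```text
time_s: 25.1
position: [0.5374, -0.1131, 0.1204]
tool_rot: [[0.995, 0.101, -0.018], [0.102, -0.994, 0.033], [-0.014, -0.034, -0.999]]
ft_force: [2.1, 0.9, 0.4]
grip_width: 0.0388
```

```bash
python3 -c "
from h import *
kn()"
```

```text
t 25.1 pos [ 0.5374 -0.1131  0.1204] toolshift cm [ 0.01  0.04 -0.06]
ang 5.8 lean [-0.018  0.033] F [2.1 0.9 0.4] Tz [ 0.24 -0.33  0.16] w 0.0388
```

Emit:
carry_out:
  rows:
    - {"tx": 0, "ty": 0, "tz": 0, "yaw": 0.12}

```text
time_s: 25.2
position: [0.5377, -0.113, 0.1202]
tool_rot: [[1.0, -0.023, -0.017], [-0.023, -0.999, 0.033], [-0.018, -0.033, -0.999]]
ft_force: [-2.5, 0.1, 2.9]
grip_width: 0.0376
```

```bash
python3 -c "
from h import *
kn()"
```

```text
t 25.2 pos [ 0.5377 -0.113   0.1202] toolshift cm [-0.01  0.05 -0.09]
ang -1.3 lean [-0.017  0.033] F [-2.5  0.1  2.9] Tz [0.29 0.38 0.13] w 0.0376
```

Emit:
carry_out:
  rows:
    - {"tx": 0, "ty": 0, "tz": 0, "yaw": 0.12}

```text
time_s: 25.3
position: [0.538, -0.1127, 0.12]
tool_rot: [[0.989, -0.148, -0.017], [-0.147, -0.989, 0.034], [-0.021, -0.031, -0.999]]
ft_force: [2.0, 2.0, 1.1]
grip_width: 0.0374
```

```bash
python3 -c "
from h import *
kn()"
```

```text
t 25.3 pos [ 0.538  -0.1127  0.12  ] toolshift cm [-0.03  0.08 -0.1 ]
ang -8.5 lean [-0.017  0.034] F [2.  2.  1.1] Tz [ 0.57 -0.31  0.51] w 0.0374
```

Emit:
carry_out:
  rows:
    - {"tx": 0, "ty": 0, "tz": 0, "yaw": 0}
    - {"tx": 0, "ty": 0, "tz": 0, "yaw": 0}
    - {"tx": 0, "ty": 0, "tz": 0, "yaw": -0.15}
    - {"tx": 0, "ty": 0, "tz": 0, "yaw": -0.15}
    - {"tx": 0, "ty": 0, "tz": 0, "yaw": -0.15}
    - {"tx": 0, "ty": 0, "tz": 0, "yaw": -0.13}
    - {"tx": 0, "ty": 0, "tz": 0, "yaw": 0}
  jaw: -1

```text
time_s: 26.0
position: [0.5375, -0.1124, 0.1194]
tool_rot: [[0.9, 0.436, -0.018], [0.436, -0.899, 0.035], [-0.001, -0.039, -0.999]]
ft_force: [0.2, -0.2, -0.2]
grip_width: 0.0853
```

Emit:
carry_out:
  rows:
    - {"tx": -0.1, "ty": 0, "tz": -0.1, "yaw": 0}
    - {"tx": 0, "ty": 0, "tz": 0, "yaw": 0}
    - {"tx": 0, "ty": 0, "tz": 0, "yaw": 0}
    - {"tx": 0, "ty": 0, "tz": 0, "yaw": 0}
    - {"tx": 0, "ty": 0, "tz": 0, "yaw": 0}
    - {"tx": 0, "ty": 0, "tz": 0, "yaw": 0.15}
    - {"tx": 0, "ty": 0, "tz": 0, "yaw": 0.15}
  jaw: 1

```text
time_s: 26.7
position: [0.5375, -0.1131, 0.1204]
tool_rot: [[0.99, 0.139, -0.015], [0.139, -0.99, 0.034], [-0.011, -0.036, -0.999]]
ft_force: [10.9, -2.2, -7.0]
grip_width: 0.0388
```

```bash
python3 -c "
from h import *
kn()"
```

```text
t 26.7 pos [ 0.5375 -0.1131  0.1204] toolshift cm [ 0.    0.04 -0.06]
ang 8.0 lean [-0.015  0.034] F [10.9 -2.2 -7. ] Tz [-0.36 -1.74  0.01] w 0.0388
```

Emit:
carry_out:
  rows:
    - {"tx": 0, "ty": 0, "tz": 0, "yaw": 0.12}

```text
time_s: 26.8
position: [0.5378, -0.113, 0.1201]
tool_rot: [[1.0, 0.013, -0.015], [0.013, -0.999, 0.035], [-0.014, -0.035, -0.999]]
ft_force: [2.5, -3.1, -3.2]
grip_width: 0.0376
```

```bash
python3 -c "
from h import *
kn()"
```

```text
t 26.8 pos [ 0.5378 -0.113   0.1201] toolshift cm [-0.02  0.05 -0.09]
ang 0.8 lean [-0.015  0.035] F [ 2.5 -3.1 -3.2] Tz [-0.48 -0.61 -0.01] w 0.0376
```

Emit:
carry_out:
  rows:
    - {"tx": 0, "ty": 0, "tz": 0, "yaw": 0.12}

```text
time_s: 26.9
position: [0.5382, -0.1128, 0.1199]
tool_rot: [[0.994, -0.112, -0.014], [-0.112, -0.993, 0.035], [-0.018, -0.033, -0.999]]
ft_force: [2.1, -0.8, 0.6]
grip_width: 0.0376
```

```bash
python3 -c "
from h import *
kn()"
```

```text
t 26.9 pos [ 0.5382 -0.1128  0.1199] toolshift cm [-0.05  0.07 -0.11]
ang -6.4 lean [-0.014  0.035] F [ 2.1 -0.8  0.6] Tz [ 0.22 -0.41  0.28] w 0.0376
```

Emit:
carry_out:
  rows:
    - {"tx": 0, "ty": 0, "tz": 0, "yaw": 0}
    - {"tx": 0, "ty": 0, "tz": 0, "yaw": 0}
    - {"tx": 0, "ty": 0, "tz": 0, "yaw": -0.15}
    - {"tx": 0, "ty": 0, "tz": 0, "yaw": -0.15}
    - {"tx": 0, "ty": 0, "tz": 0, "yaw": -0.15}
    - {"tx": 0, "ty": 0, "tz": 0, "yaw": -0.1}
    - {"tx": 0, "ty": 0, "tz": 0, "yaw": 0}
  jaw: -1

```text
time_s: 27.6
position: [0.5369, -0.1111, 0.1191]
tool_rot: [[0.897, 0.441, -0.018], [0.442, -0.896, 0.039], [0.001, -0.043, -0.999]]
ft_force: [1.0, -0.7, -0.5]
grip_width: 0.0857
```

Emit:
carry_out:
  rows:
    - {"tx": -0.1, "ty": 0, "tz": -0.1, "yaw": 0}
    - {"tx": 0, "ty": 0, "tz": 0, "yaw": 0}
    - {"tx": 0, "ty": 0, "tz": 0, "yaw": 0}
    - {"tx": 0, "ty": 0, "tz": 0, "yaw": 0}
    - {"tx": 0, "ty": 0, "tz": 0, "yaw": 0}
    - {"tx": 0, "ty": 0, "tz": 0, "yaw": 0.15}
    - {"tx": 0, "ty": 0, "tz": 0, "yaw": 0.12}
  jaw: 1

```text
time_s: 28.3
position: [0.5372, -0.1132, 0.1206]
tool_rot: [[0.985, 0.173, -0.014], [0.174, -0.984, 0.036], [-0.007, -0.037, -0.999]]
ft_force: [-2.3, 0.8, 3.9]
grip_width: 0.0392
```

```bash
python3 -c "
from h import *
kn()"
```

```text
t 28.3 pos [ 0.5372 -0.1132  0.1206] toolshift cm [ 0.03  0.04 -0.04]
ang 10.0 lean [-0.014  0.036] F [-2.3  0.8  3.9] Tz [0.12 0.15 0.19] w 0.0392
```

Emit:
carry_out:
  rows:
    - {"tx": 0, "ty": 0, "tz": 0, "yaw": 0.12}

```text
time_s: 28.4
position: [0.5376, -0.113, 0.1203]
tool_rot: [[0.999, 0.049, -0.013], [0.049, -0.998, 0.036], [-0.011, -0.036, -0.999]]
ft_force: [-0.7, -2.0, -1.5]
grip_width: 0.0379
```

```bash
python3 -c "
from h import *
kn()"
```

```text
t 28.4 pos [ 0.5376 -0.113   0.1203] toolshift cm [-0.    0.04 -0.07]
ang 2.8 lean [-0.013  0.036] F [-0.7 -2.  -1.5] Tz [-0.47 -0.02  0.05] w 0.0379
```

Emit:
carry_out:
  rows:
    - {"tx": 0, "ty": 0, "tz": 0, "yaw": 0.12}

```text
time_s: 28.5
position: [0.5379, -0.1129, 0.12]
tool_rot: [[0.997, -0.076, -0.013], [-0.076, -0.996, 0.036], [-0.015, -0.035, -0.999]]
ft_force: [1.2, 0.0, -0.7]
grip_width: 0.0373
```

```bash
python3 -c "
from h import *
kn()"
```

```text
t 28.5 pos [ 0.5379 -0.1129  0.12  ] toolshift cm [-0.03  0.06 -0.1 ]
ang -4.4 lean [-0.013  0.036] F [ 1.2  0.  -0.7] Tz [ 0.11 -0.3   0.11] w 0.0373
```

Emit:
carry_out:
  rows:
    - {"tx": 0, "ty": 0, "tz": 0, "yaw": 0}
    - {"tx": 0, "ty": 0, "tz": 0, "yaw": 0}
    - {"tx": 0, "ty": 0, "tz": 0, "yaw": -0.15}
    - {"tx": 0, "ty": 0, "tz": 0, "yaw": -0.15}
    - {"tx": 0, "ty": 0, "tz": 0, "yaw": -0.15}
    - {"tx": 0, "ty": 0, "tz": 0, "yaw": -0.08}
    - {"tx": 0, "ty": 0, "tz": 0, "yaw": 0}
  jaw: -1

```text
time_s: 29.2
position: [0.5371, -0.1118, 0.1199]
tool_rot: [[0.89, 0.455, -0.015], [0.455, -0.89, 0.038], [0.004, -0.041, -0.999]]
ft_force: [0.1, -0.5, -0.1]
grip_width: 0.0853
```

Emit:
carry_out:
  rows:
    - {"tx": -0.1, "ty": 0.1, "tz": -0.1, "yaw": 0}
    - {"tx": 0, "ty": 0, "tz": 0, "yaw": 0}
    - {"tx": 0, "ty": 0, "tz": 0, "yaw": 0}
    - {"tx": 0, "ty": 0, "tz": 0, "yaw": 0}
    - {"tx": 0, "ty": 0, "tz": 0, "yaw": 0}
    - {"tx": 0, "ty": 0, "tz": 0, "yaw": 0.1}
  jaw: 1

```text
time_s: 29.8
position: [0.537, -0.1137, 0.1214]
tool_rot: [[0.933, 0.359, -0.013], [0.359, -0.932, 0.037], [0.001, -0.04, -0.999]]
ft_force: [8.0, 0.5, -9.1]
grip_width: 0.0406
```

```bash
python3 -c "
from h import *
kn()"
```

```text
t 29.8 pos [ 0.537  -0.1137  0.1214] toolshift cm [0.06 0.   0.04]
ang 21.1 lean [-0.013  0.037] F [ 8.   0.5 -9.1] Tz [-0.18 -1.29 -0.04] w 0.0406
```

Emit:
carry_out:
  rows:
    - {"tx": 0, "ty": 0, "tz": 0, "yaw": 0.1}

```text
time_s: 29.9
position: [0.5371, -0.1134, 0.1211]
tool_rot: [[0.965, 0.26, -0.013], [0.261, -0.965, 0.038], [-0.003, -0.04, -0.999]]
ft_force: [5.3, -3.3, -6.5]
grip_width: 0.04
```

```bash
python3 -c "
from h import *
kn()"
```

```text
t 29.9 pos [ 0.5371 -0.1134  0.1211] toolshift cm [0.04 0.03 0.01]
ang 15.1 lean [-0.013  0.038] F [ 5.3 -3.3 -6.5] Tz [-0.7  -1.12 -0.04] w 0.04
```

Emit:
carry_out:
  rows:
    - {"tx": 0, "ty": 0, "tz": 0, "yaw": 0.1}

```text
time_s: 30.0
position: [0.5376, -0.1133, 0.1207]
tool_rot: [[0.987, 0.158, -0.012], [0.159, -0.987, 0.038], [-0.006, -0.04, -0.999]]
ft_force: [5.4, -0.8, -7.4]
grip_width: 0.039
```

```bash
python3 -c "
from h import *
kn()"
```

```text
t 30.0 pos [ 0.5376 -0.1133  0.1207] toolshift cm [-0.    0.02 -0.03]
ang 9.1 lean [-0.012  0.038] F [ 5.4 -0.8 -7.4] Tz [-0.3  -0.79 -0.06] w 0.039
```

Emit:
carry_out:
  rows:
    - {"tx": 0, "ty": 0, "tz": 0, "yaw": 0.1}

```text
time_s: 30.1
position: [0.5379, -0.1133, 0.1203]
tool_rot: [[0.998, 0.054, -0.011], [0.055, -0.998, 0.038], [-0.009, -0.039, -0.999]]
ft_force: [1.6, 2.5, -3.8]
grip_width: 0.0379
```

```bash
python3 -c "
from h import *
kn()"
```

```text
t 30.1 pos [ 0.5379 -0.1133  0.1203] toolshift cm [-0.04  0.02 -0.07]
ang 3.1 lean [-0.011  0.038] F [ 1.6  2.5 -3.8] Tz [ 0.02 -0.24 -0.04] w 0.0379
```

Emit:
carry_out:
  rows:
    - {"tx": 0, "ty": 0, "tz": 0, "yaw": 0.12}

```text
time_s: 30.2
position: [0.5382, -0.113, 0.12]
tool_rot: [[0.997, -0.07, -0.011], [-0.07, -0.997, 0.039], [-0.014, -0.038, -0.999]]
ft_force: [0.6, 1.1, -0.7]
grip_width: 0.0372
```

```bash
python3 -c "
from h import *
kn()"
```

```text
t 30.2 pos [ 0.5382 -0.113   0.12  ] toolshift cm [-0.06  0.05 -0.11]
ang -4.0 lean [-0.011  0.039] F [ 0.6  1.1 -0.7] Tz [ 0.12 -0.34  0.02] w 0.0372
```

Emit:
carry_out:
  rows:
    - {"tx": 0, "ty": 0, "tz": 0, "yaw": 0}
    - {"tx": 0, "ty": 0, "tz": 0, "yaw": 0}
    - {"tx": 0, "ty": 0, "tz": 0, "yaw": -0.15}
    - {"tx": 0, "ty": 0, "tz": 0, "yaw": -0.15}
    - {"tx": 0, "ty": 0, "tz": 0, "yaw": -0.15}
    - {"tx": 0, "ty": 0, "tz": 0, "yaw": -0.08}
    - {"tx": 0, "ty": 0, "tz": 0, "yaw": 0}
  jaw: -1

```text
time_s: 30.9
position: [0.537, -0.1117, 0.1193]
tool_rot: [[0.887, 0.461, -0.014], [0.461, -0.886, 0.042], [0.007, -0.044, -0.999]]
ft_force: [0.2, -0.1, 0.7]
grip_width: 0.0851
```

Emit:
carry_out:
  rows:
    - {"tx": 0, "ty": 0.1, "tz": 0, "yaw": 0}
    - {"tx": 0, "ty": 0, "tz": 0, "yaw": 0}
    - {"tx": 0, "ty": 0, "tz": 0, "yaw": 0}
    - {"tx": 0, "ty": 0, "tz": 0, "yaw": 0}
    - {"tx": 0, "ty": 0, "tz": 0, "yaw": 0}
    - {"tx": 0, "ty": 0, "tz": 0, "yaw": 0.15}
    - {"tx": 0, "ty": 0, "tz": 0, "yaw": 0.05}
  jaw: 1

```text
time_s: 31.6
position: [0.5384, -0.1131, 0.1192]
tool_rot: [[0.964, 0.266, -0.012], [0.266, -0.963, 0.041], [-0.0, -0.043, -0.999]]
ft_force: [8.3, -4.7, -10.5]
grip_width: 0.0401
```

```bash
python3 -c "
from h import *
kn()"
```

```text
t 31.6 pos [ 0.5384 -0.1131  0.1192] toolshift cm [-0.09  0.01 -0.18]
ang 15.4 lean [-0.012  0.041] F [  8.3  -4.7 -10.5] Tz [-1.08 -1.3  -0.23] w 0.0401
```

Emit:
carry_out:
  rows:
    - {"tx": 0, "ty": 0, "tz": 0, "yaw": 0.1}

```text
time_s: 31.7
position: [0.5387, -0.1128, 0.1189]
tool_rot: [[0.986, 0.166, -0.011], [0.166, -0.985, 0.042], [-0.004, -0.043, -0.999]]
ft_force: [-0.4, -2.6, -0.6]
grip_width: 0.0389
```

```bash
python3 -c "
from h import *
kn()"
```

```text
t 31.7 pos [ 0.5387 -0.1128  0.1189] toolshift cm [-0.12  0.04 -0.21]
ang 9.5 lean [-0.011  0.042] F [-0.4 -2.6 -0.6] Tz [-0.49 -0.14  0.15] w 0.0389
```

Emit:
carry_out:
  rows:
    - {"tx": 0, "ty": 0, "tz": 0, "yaw": 0.1}

```text
time_s: 31.8
position: [0.5389, -0.1129, 0.1188]
tool_rot: [[0.998, 0.062, -0.011], [0.063, -0.997, 0.041], [-0.008, -0.042, -0.999]]
ft_force: [-2.2, -4.4, 0.5]
grip_width: 0.0382
```

```bash
python3 -c "
from h import *
kn()"
```

```text
t 31.8 pos [ 0.5389 -0.1129  0.1188] toolshift cm [-0.14  0.05 -0.22]
ang 3.6 lean [-0.011  0.041] F [-2.2 -4.4  0.5] Tz [-0.78  0.18  0.11] w 0.0382
```

Emit:
carry_out:
  rows:
    - {"tx": 0, "ty": 0, "tz": 0, "yaw": 0.1}

```text
time_s: 31.9
position: [0.5385, -0.113, 0.1187]
tool_rot: [[0.999, -0.041, -0.012], [-0.041, -0.998, 0.041], [-0.014, -0.04, -0.999]]
ft_force: [-4.1, -2.8, 4.3]
grip_width: 0.0376
```

```bash
python3 -c "
from h import *
kn()"
```

```text
t 31.9 pos [ 0.5385 -0.113   0.1187] toolshift cm [-0.09  0.05 -0.23]
ang -2.3 lean [-0.012  0.041] F [-4.1 -2.8  4.3] Tz [-0.63  0.59  0.17] w 0.0376
```

Emit:
carry_out:
  rows:
    - {"tx": 0, "ty": 0, "tz": 0, "yaw": 0.1}

```text
time_s: 32.0
position: [0.5384, -0.1128, 0.1187]
tool_rot: [[0.989, -0.145, -0.012], [-0.144, -0.989, 0.041], [-0.018, -0.039, -0.999]]
ft_force: [2.5, -0.8, 0.1]
grip_width: 0.0372
```

```bash
python3 -c "
from h import *
kn()
shot('wrist','w11')"
```

```text
t 32.0 pos [ 0.5384 -0.1128  0.1187] toolshift cm [-0.07  0.07 -0.23]
ang -8.3 lean [-0.012  0.041] F [ 2.5 -0.8  0.1] Tz [ 0.1  -0.43  0.41] w 0.0372
```

Emit:
carry_out:
  rows:
    - {"tx": 0, "ty": 0, "tz": 0, "yaw": 0}
    - {"tx": 0, "ty": 0, "tz": 0, "yaw": 0}
    - {"tx": 0, "ty": 0, "tz": 0, "yaw": -0.15}
    - {"tx": 0, "ty": 0, "tz": 0, "yaw": -0.15}
    - {"tx": 0, "ty": 0, "tz": 0, "yaw": -0.15}
    - {"tx": 0, "ty": 0, "tz": 0, "yaw": 0}
  jaw: -1

```text
time_s: 32.65
position: [0.5376, -0.1115, 0.1178]
tool_rot: [[0.951, 0.307, -0.015], [0.308, -0.95, 0.044], [-0.0, -0.047, -0.999]]
ft_force: [-0.8, -0.6, 0.6]
grip_width: 0.0855
```

```bash
python3 -c "
from h import *
kn()
shot('wrist','w12')"
```

```text
t 32.65 pos [ 0.5376 -0.1115  0.1178] toolshift cm [-0.06  0.17 -0.32]
ang 17.9 lean [-0.015  0.044] F [-0.8 -0.6  0.6] Tz [-0.   -0.05 -0.  ] w 0.0855
```

Emit:
carry_out:
  rows:
    - {"tx": 0, "ty": 0.1, "tz": -0.3, "yaw": 0}
    - {"tx": 0, "ty": 0, "tz": 0, "yaw": 0}
    - {"tx": 0, "ty": 0, "tz": 0, "yaw": 0}
    - {"tx": 0, "ty": 0, "tz": 0, "yaw": 0}
    - {"tx": 0, "ty": 0, "tz": 0, "yaw": 0}
    - {"tx": 0, "ty": 0, "tz": 0, "yaw": 0.1}
  jaw: 1

```text
time_s: 33.3
position: [0.538, -0.1132, 0.1215]
tool_rot: [[0.98, 0.198, -0.015], [0.198, -0.979, 0.043], [-0.006, -0.045, -0.999]]
ft_force: [1.5, -0.2, 0.9]
grip_width: 0.0396
```

```bash
python3 -c "
from h import *
kn()"
```

```text
t 33.3 pos [ 0.538  -0.1132  0.1215] toolshift cm [-0.04  0.02  0.05]
ang 11.4 lean [-0.015  0.043] F [ 1.5 -0.2  0.9] Tz [-0.27  0.    0.24] w 0.0396
```

Emit:
carry_out:
  rows:
    - {"tx": 0, "ty": 0, "tz": 0, "yaw": 0.1}

```text
time_s: 33.4
position: [0.5374, -0.1132, 0.1213]
tool_rot: [[0.995, 0.095, -0.016], [0.096, -0.994, 0.043], [-0.012, -0.044, -0.999]]
ft_force: [-4.7, -2.3, 1.7]
grip_width: 0.0385
```

```bash
python3 -c "
from h import *
kn()"
```

```text
t 33.4 pos [ 0.5374 -0.1132  0.1213] toolshift cm [0.02 0.04 0.03]
ang 5.5 lean [-0.016  0.043] F [-4.7 -2.3  1.7] Tz [-0.56  0.65  0.24] w 0.0385
```

Emit:
carry_out:
  rows:
    - {"tx": 0, "ty": 0, "tz": 0, "yaw": 0.1}

```text
time_s: 33.5
position: [0.5365, -0.1131, 0.1212]
tool_rot: [[1.0, -0.008, -0.019], [-0.008, -0.999, 0.043], [-0.019, -0.043, -0.999]]
ft_force: [-7.2, -0.2, 5.0]
grip_width: 0.0378
```

```bash
python3 -c "
from h import *
kn()"
```

```text
t 33.5 pos [ 0.5365 -0.1131  0.1212] toolshift cm [0.11 0.04 0.02]
ang -0.4 lean [-0.019  0.043] F [-7.2 -0.2  5. ] Tz [-0.19  1.25  0.28] w 0.0378
```

Emit:
carry_out:
  rows:
    - {"tx": 0, "ty": 0, "tz": 0, "yaw": 0.1}

```text
time_s: 33.6
position: [0.5357, -0.1127, 0.1212]
tool_rot: [[0.993, -0.112, -0.021], [-0.111, -0.993, 0.044], [-0.025, -0.041, -0.999]]
ft_force: [1.4, 2.3, 1.4]
grip_width: 0.0372
```

```bash
python3 -c "
from h import *
kn()"
```

```text
t 33.6 pos [ 0.5357 -0.1127  0.1212] toolshift cm [0.2  0.06 0.01]
ang -6.4 lean [-0.021  0.044] F [1.4 2.3 1.4] Tz [ 0.39 -0.04  0.48] w 0.0372
```

Emit:
carry_out:
  rows:
    - {"tx": 0, "ty": 0, "tz": 0, "yaw": 0}
    - {"tx": 0, "ty": 0, "tz": 0, "yaw": 0}
    - {"tx": 0.1, "ty": 0, "tz": 0, "yaw": -0.15}
    - {"tx": 0.1, "ty": 0, "tz": 0, "yaw": -0.15}
    - {"tx": 0, "ty": 0, "tz": 0.1, "yaw": -0.11}
    - {"tx": 0, "ty": 0, "tz": 0, "yaw": 0}
  jaw: -1

```text
time_s: 34.2
position: [0.5377, -0.1118, 0.1194]
tool_rot: [[0.95, 0.31, -0.021], [0.311, -0.949, 0.046], [-0.006, -0.051, -0.999]]
ft_force: [0.0, 0.2, -0.5]
grip_width: 0.0853
```

```bash
cat > fl.py <<'E'
from h import *
k=np.array([.5376,-.1135,.127]);a=np.array([-.5646,.0061,.8253])
e1=np.cross([0,1,0],a); e1/=np.linalg.norm(e1); e2=np.cross(a,e1)
def prof(f):
    im=cv2.imread('pics/'+f+'.png',0).astype(np.float32); hs=np.linspace(-.008,.004,9); th=np.radians(np.arange(120,241,1.))
    P=np.array([[cv2.remap(im,*[np.float32([[v]]) for v in px(f,k+h*a+.019*(np.cos(t)*e1+np.sin(t)*e2))],cv2.INTER_LINEAR)[0,0] for t in th] for h in hs]).mean(0)
    return P-cv2.GaussianBlur(P[None],(0,0),12)[0]
def cmp(f,g):
    A,B=prof(f),prof(g); d=range(-25,26); c=[np.corrcoef(A[30:-30],np.roll(B,s)[30:-30])[0,1] for s in d]
    print(f,g,'std',A.std().round(2),B.std().round(2)); print(dict(zip(d,np.round(c,2))))
E
python3 - <<'E'
from fl import *
kn(); shot('wrist','w13'); cmp('w12','w13')
E
```

```text
t 34.2 pos [ 0.5377 -0.1118  0.1194] toolshift cm [-0.06  0.15 -0.17]
ang 18.1 lean [-0.021  0.046] F [ 0.   0.2 -0.5] Tz [ 0.01  0.   -0.01] w 0.0853
w12 w13 std 6.28 6.19
{-25: np.float64(-0.49), -24: np.float64(-0.49), -23: np.float64(-0.47), -22: np.float64(-0.43), -21: np.float64(-0.39), -20: np.float64(-0.33), -19: np.float64(-0.28), -18: np.float64(-0.24), -17: np.float64(-0.21), -16: np.float64(-0.18), -15: np.float64(-0.15), -14: np.float64(-0.13), -13: np.float64(-0.13), -12: np.float64(-0.11), -11: np.float64(-0.11), -10: np.float64(-0.14), -9: np.float64(-0.12), -8: np.float64(-0.0), -7: np.float64(0.11), -6: np.float64(0.2), -5: np.float64(0.27), -4: np.float64(0.37), -3: np.float64(0.57), -2: np.float64(0.77), -1: np.float64(0.9), 0: np.float64(0.94), 1: np.float64(0.92), 2: np.float64(0.88), 3: np.float64(0.83), 4: np.float64(0.77), 5: np.float64(0.72), 6: np.float64(0.67), 7: np.float64(0.61), 8: np.float64(0.54), 9: np.float64(0.45), 10: np.float64(0.38), 11: np.float64(0.31), 12: np.float64(0.24), 13: np.float64(0.18), 14: np.float64(0.12), 15: np.float64(0.07), 16: np.float64(0.03), 17: np.float64(-0.01), 18: np.float64(-0.04), 19: np.float64(-0.07), 20: np.float64(-0.09), 21: np.float64(-0.12), 22: np.float64(-0.14), 23: np.float64(-0.15), 24: np.float64(-0.16), 25: np.float64(-0.15)}
```

```bash
sed -i 's/(0,0),12)/(0,0),4)/' fl.py; python3 - <<'E'
from fl import *
import io,contextlib
for p in [('w12','w13'),('w8','w8')]:
    A,B=prof(p[0]),prof(p[1]); d=list(range(-12,13)); c=[np.corrcoef(A[30:-30],np.roll(B,s)[30:-30])[0,1] for s in d]; print(p,A.std().round(1),B.std().round(1)); print(' '.join(f'{s}:{v:.2f}' for s,v in zip(d,c)))
E
```

```text
('w12', 'w13') 1.8 1.7
-12:-0.25 -11:-0.10 -10:0.01 -9:0.11 -8:0.13 -7:0.02 -6:-0.11 -5:-0.22 -4:-0.16 -3:0.12 -2:0.42 -1:0.64 0:0.68 1:0.53 2:0.24 3:-0.08 4:-0.35 5:-0.47 6:-0.49 7:-0.48 8:-0.46 9:-0.39 10:-0.31 11:-0.29 12:-0.28
('w8', 'w8') 3.9 3.9
-12:-0.52 -11:-0.48 -10:-0.39 -9:-0.25 -8:-0.08 -7:0.12 -6:0.31 -5:0.48 -4:0.63 -3:0.76 -2:0.88 -1:0.97 0:1.00 1:0.97 2:0.89 3:0.77 4:0.63 5:0.44 6:0.21 7:-0.02 8:-0.22 9:-0.37 10:-0.48 11:-0.56 12:-0.62
```

Emit:
carry_out:
  rows:
    - {"tx": 0, "ty": 0.1, "tz": -0.1, "yaw": 0.1}
    - {"tx": 0, "ty": 0, "tz": 0, "yaw": 0.1}
    - {"tx": 0, "ty": 0, "tz": 0, "yaw": 0}

```text
time_s: 34.55
position: [0.5381, -0.1127, 0.1203]
tool_rot: [[0.995, 0.099, -0.021], [0.1, -0.994, 0.047], [-0.017, -0.049, -0.999]]
ft_force: [-0.6, -0.2, 0.3]
grip_width: 0.0856
```

Emit:
carry_out:
  rows:
    - {"tx": 0, "ty": 0, "tz": 0, "yaw": 0}
    - {"tx": 0, "ty": 0, "tz": 0, "yaw": 0}
    - {"tx": 0, "ty": 0, "tz": 0, "yaw": 0}
    - {"tx": 0, "ty": 0, "tz": 0, "yaw": 0}
    - {"tx": 0, "ty": 0, "tz": 0, "yaw": 0}
    - {"tx": 0, "ty": 0, "tz": 0, "yaw": 0}
  jaw: 1
  squeeze: 30

```text
time_s: 35.15
position: [0.5382, -0.1132, 0.1207]
tool_rot: [[0.994, 0.103, -0.021], [0.104, -0.993, 0.046], [-0.016, -0.047, -0.999]]
ft_force: [-0.0, -0.1, 0.2]
grip_width: 0.0381
```

```bash
python3 -c "
from h import *
kn()"
```

```text
t 35.15 pos [ 0.5382 -0.1132  0.1207] toolshift cm [-0.06  0.03 -0.03]
ang 6.0 lean [-0.021  0.046] F [-0.  -0.1  0.2] Tz [-0.3   0.01 -0.21] w 0.0381
```

Emit:
carry_out:
  rows:
    - {"tx": 0, "ty": 0, "tz": 0, "yaw": 0.06}

```text
time_s: 35.25
position: [0.5382, -0.113, 0.1207]
tool_rot: [[0.999, 0.044, -0.021], [0.045, -0.998, 0.046], [-0.019, -0.047, -0.999]]
ft_force: [-2.6, -5.0, 0.1]
grip_width: 0.0377
```

```bash
python3 -c "
from h import *
kn()"
```

```text
t 35.25 pos [ 0.5382 -0.113   0.1207] toolshift cm [-0.06  0.05 -0.03]
ang 2.6 lean [-0.021  0.046] F [-2.6 -5.   0.1] Tz [-1.05  0.32 -0.03] w 0.0377
```

Emit:
carry_out:
  rows:
    - {"tx": 0, "ty": 0, "tz": 0, "yaw": 0.06}

```text
time_s: 35.35
position: [0.5377, -0.113, 0.1207]
tool_rot: [[1.0, -0.018, -0.022], [-0.017, -0.999, 0.046], [-0.023, -0.045, -0.999]]
ft_force: [-7.3, -2.6, 5.1]
grip_width: 0.0373
```

```bash
python3 -c "
from h import *
kn()"
```

```text
t 35.35 pos [ 0.5377 -0.113   0.1207] toolshift cm [-0.01  0.05 -0.03]
ang -1.0 lean [-0.022  0.046] F [-7.3 -2.6  5.1] Tz [-0.58  1.    0.32] w 0.0373
```

Emit:
carry_out:
  rows:
    - {"tx": 0, "ty": 0, "tz": 0, "yaw": 0.06}

```text
time_s: 35.45
position: [0.5366, -0.1128, 0.1208]
tool_rot: [[0.997, -0.079, -0.025], [-0.078, -0.996, 0.046], [-0.029, -0.043, -0.999]]
ft_force: [-6.6, -0.3, 6.6]
grip_width: 0.0369
```

```bash
python3 -c "
from h import *
kn()"
```

```text
t 35.45 pos [ 0.5366 -0.1128  0.1208] toolshift cm [ 0.1   0.06 -0.03]
ang -4.5 lean [-0.025  0.046] F [-6.6 -0.3  6.6] Tz [-0.08  0.99  0.53] w 0.0369
```

Emit:
carry_out:
  rows:
    - {"tx": 0, "ty": 0, "tz": 0, "yaw": 0.04}
    - {"tx": 0, "ty": 0, "tz": 0, "yaw": 0}
    - {"tx": 0, "ty": 0, "tz": 0, "yaw": 0}

```text
time_s: 35.75
position: [0.5362, -0.1125, 0.1209]
tool_rot: [[0.993, -0.117, -0.026], [-0.116, -0.992, 0.046], [-0.031, -0.042, -0.999]]
ft_force: [-0.9, -2.3, 0.8]
grip_width: 0.0371
```

```bash
python3 -c "
from h import *
kn()"
```

```text
t 35.75 pos [ 0.5362 -0.1125  0.1209] toolshift cm [ 0.15  0.08 -0.01]
ang -6.7 lean [-0.026  0.046] F [-0.9 -2.3  0.8] Tz [-0.09  0.03  0.37] w 0.0371
```

Emit:
carry_out:
  rows:
    - {"tx": 0, "ty": 0, "tz": 0, "yaw": 0}
    - {"tx": 0, "ty": 0, "tz": 0, "yaw": 0}
    - {"tx": 0.1, "ty": 0.1, "tz": 0, "yaw": -0.15}
    - {"tx": 0.1, "ty": 0.1, "tz": 0, "yaw": -0.15}
    - {"tx": 0, "ty": 0, "tz": 0, "yaw": -0.12}
    - {"tx": 0, "ty": 0, "tz": 0, "yaw": 0}
  jaw: -1

```text
time_s: 36.35
position: [0.5381, -0.1139, 0.1201]
tool_rot: [[0.95, 0.311, -0.027], [0.312, -0.949, 0.048], [-0.011, -0.054, -0.998]]
ft_force: [-0.5, -0.2, -0.5]
grip_width: 0.0853
```

```bash
python3 - <<'E'
from fl import *
kn(); shot('wrist','w14')
for p in [('w12','w14'),('w13','w14')]:
    A,B=prof(p[0]),prof(p[1]); d=list(range(-12,13)); c=[np.corrcoef(A[30:-30],np.roll(B,s)[30:-30])[0,1] for s in d]; print(p); print(' '.join(f'{s}:{v:.2f}' for s,v in zip(d,c)))
E
```

```text
t 36.35 pos [ 0.5381 -0.1139  0.1201] toolshift cm [-0.04 -0.06 -0.09]
ang 18.2 lean [-0.027  0.048] F [-0.5 -0.2 -0.5] Tz [-0.1   0.01 -0.04] w 0.0853
('w12', 'w14')
-12:-0.36 -11:-0.35 -10:-0.28 -9:-0.11 -8:0.19 -7:0.29 -6:0.15 -5:0.04 -4:-0.08 -3:-0.12 -2:0.03 -1:0.26 0:0.56 1:0.62 2:0.50 3:0.19 4:-0.09 5:-0.31 6:-0.45 7:-0.48 8:-0.44 9:-0.37 10:-0.34 11:-0.31 12:-0.33
('w13', 'w14')
-12:-0.21 -11:-0.26 -10:-0.26 -9:-0.16 -8:-0.00 -7:0.10 -6:0.10 -5:-0.03 -4:-0.21 -3:-0.21 -2:0.03 -1:0.39 0:0.65 1:0.72 2:0.59 3:0.34 4:0.07 5:-0.15 6:-0.27 7:-0.33 8:-0.35 9:-0.31 10:-0.27 11:-0.28 12:-0.37
```

Emit:
carry_out:
  rows:
    - {"tx": 0, "ty": 0, "tz": 0, "yaw": 0.08}
    - {"tx": 0, "ty": 0, "tz": 0, "yaw": 0.08}
    - {"tx": 0, "ty": 0, "tz": 0, "yaw": 0}

```text
time_s: 36.7
position: [0.5381, -0.1137, 0.1199]
tool_rot: [[0.99, 0.137, -0.027], [0.138, -0.989, 0.049], [-0.02, -0.052, -0.998]]
ft_force: [0.4, -0.4, 0.3]
grip_width: 0.0853
```

Emit:
carry_out:
  rows:
    - {"tx": 0, "ty": 0, "tz": 0, "yaw": 0}
    - {"tx": 0, "ty": 0, "tz": 0, "yaw": 0}
    - {"tx": 0, "ty": 0, "tz": 0, "yaw": 0}
    - {"tx": 0, "ty": 0, "tz": 0, "yaw": 0}
    - {"tx": 0, "ty": 0, "tz": 0, "yaw": 0}
    - {"tx": 0, "ty": 0, "tz": 0, "yaw": 0}
  jaw: 1

```text
time_s: 37.3
position: [0.5379, -0.1131, 0.1203]
tool_rot: [[0.99, 0.138, -0.027], [0.139, -0.989, 0.049], [-0.02, -0.053, -0.998]]
ft_force: [-0.3, 1.0, -0.3]
grip_width: 0.0384
```

```bash
python3 -c "
from h import *
kn()"
```

```text
t 37.3 pos [ 0.5379 -0.1131  0.1203] toolshift cm [-0.04  0.03 -0.07]
ang 8.0 lean [-0.027  0.049] F [-0.3  1.  -0.3] Tz [-0.09 -0.04 -0.12] w 0.0384
```

Emit:
carry_out:
  rows:
    - {"tx": 0, "ty": 0, "tz": 0, "yaw": 0.08}

```text
time_s: 37.4
position: [0.5379, -0.1131, 0.1203]
tool_rot: [[0.998, 0.058, -0.027], [0.06, -0.997, 0.049], [-0.024, -0.051, -0.998]]
ft_force: [2.5, 3.9, 0.6]
grip_width: 0.0381
```

```bash
python3 -c "
from h import *
kn()"
```

```text
t 37.4 pos [ 0.5379 -0.1131  0.1203] toolshift cm [-0.03  0.03 -0.07]
ang 3.4 lean [-0.027  0.049] F [2.5 3.9 0.6] Tz [ 0.23 -0.46  0.35] w 0.0381
```

Emit:
carry_out:
  rows:
    - {"tx": 0, "ty": 0, "tz": 0, "yaw": 0.06}

```text
time_s: 37.5
position: [0.537, -0.113, 0.1204]
tool_rot: [[1.0, -0.004, -0.03], [-0.002, -0.999, 0.049], [-0.03, -0.049, -0.998]]
ft_force: [-9.2, 0.3, 6.8]
grip_width: 0.0375
```

```bash
python3 -c "
from h import *
kn()"
```

```text
t 37.5 pos [ 0.537  -0.113   0.1204] toolshift cm [ 0.06  0.05 -0.07]
ang -0.1 lean [-0.03   0.049] F [-9.2  0.3  6.8] Tz [-0.11  1.5   0.23] w 0.0375
```

Emit:
carry_out:
  rows:
    - {"tx": 0, "ty": 0, "tz": 0, "yaw": 0.06}

```text
time_s: 37.6
position: [0.5357, -0.1129, 0.1205]
tool_rot: [[0.997, -0.065, -0.033], [-0.063, -0.997, 0.049], [-0.036, -0.047, -0.998]]
ft_force: [-8.8, 1.4, 6.3]
grip_width: 0.0373
```

```bash
python3 -c "
from h import *
kn()"
```

```text
t 37.6 pos [ 0.5357 -0.1129  0.1205] toolshift cm [ 0.19  0.05 -0.06]
ang -3.6 lean [-0.033  0.049] F [-8.8  1.4  6.3] Tz [0.04 1.3  0.3 ] w 0.0373
```

Emit:
carry_out:
  rows:
    - {"tx": 0, "ty": 0, "tz": 0, "yaw": 0}
    - {"tx": 0, "ty": 0, "tz": 0, "yaw": 0}
    - {"tx": 0, "ty": 0, "tz": 0, "yaw": 0}
    - {"tx": 0, "ty": 0, "tz": 0, "yaw": 0}
    - {"tx": 0.1, "ty": 0, "tz": 0, "yaw": 0}
  jaw: -1

```text
time_s: 38.1
position: [0.5369, -0.1132, 0.1202]
tool_rot: [[0.997, -0.063, -0.033], [-0.062, -0.997, 0.049], [-0.036, -0.047, -0.998]]
ft_force: [-0.7, -1.1, -0.1]
grip_width: 0.0853
```

Emit:
carry_out:
  rows:
    - {"tx": 0, "ty": 0, "tz": -1, "yaw": -0.15}
    - {"tx": 0, "ty": 0, "tz": -1, "yaw": -0.15}
    - {"tx": 0, "ty": 0, "tz": -3, "yaw": 0}
    - {"tx": 0, "ty": 0, "tz": -3, "yaw": 0}
    - {"tx": -2, "ty": 0, "tz": -3, "yaw": 0}
    - {"tx": -3, "ty": 0, "tz": -2, "yaw": 0}
    - {"tx": -3, "ty": 0, "tz": 0, "yaw": 0}
    - {"tx": 0, "ty": 0, "tz": 0, "yaw": 0}

```text
time_s: 38.9
position: [0.4625, -0.1402, 0.256]
tool_rot: [[0.968, 0.248, -0.034], [0.249, -0.967, 0.049], [-0.021, -0.056, -0.998]]
ft_force: [0.6, 1.1, 0.4]
grip_width: 0.0853
```

```bash
python3 - <<'E'
from h import *
kn()
# lid check vs the pre-vent scene picture (s7)
im=shot('scene','s15'); a=cv2.imread('pics/s7.png').astype(int); b=cv2.imread('pics/s15.png').astype(int)
d=np.abs(a-b).max(2)
for n,(x0,x1,y0,y1) in {'lid+pot':(327,395,228,305),'lever/pump':(305,358,283,385),'weight':(440,470,265,297),'screwdriver':(430,492,312,368),'gauge':(300,327,245,275)}.items():
    print(n,'changed px',int((d[y0:y1,x0:x1]>25).sum()),'of',(y1-y0)*(x1-x0))
E
```

```text
t 38.9 pos [ 0.4625 -0.1402  0.256 ] toolshift cm [ 8.21  0.03 13.35]
ang 14.4 lean [-0.034  0.049] F [0.6 1.1 0.4] Tz [-0.01 -0.07 -0.  ] w 0.0853
lid+pot changed px 415 of 5236
lever/pump changed px 0 of 5406
weight changed px 0 of 960
screwdriver changed px 0 of 3472
gauge changed px 33 of 810
```

Resolving the wrist moments onto the stem axis gives about 0 N m (within noise) on the free strokes and 0.32–0.46 N m on the last three. That means the needle is on its seat at roughly 0.06–0.11 rad, well below forcing. Handing in.

```bash
python3 -c "
from rig import env
print(env.observe()['time_s']); print(env.close_job())"
```

```text
38.95
the job is handed in; nothing more can be done
None
```

The job is handed in at 38.95 s: the lid is on the pot and the vent valve is closed finger-tight.

- **Lid:** I set the smallest of the three lids on the seal. The peak push I read while setting it down was about 19 N, and it was down to about 2.6 N before I let go. The check image showed it flat but about 3 mm off centre; the 8 mm overhang still covers the whole seal.
- **Vent knob:** The tool could not be tilted to the stem, so I turned the knob clockwise in repeated short grips at 20–30 N.
    - **Torque:** About the stem it read about 0 N m, within noise, on the free strokes I worked out (one mid-way reading of about 0.27 N m did not fit). On the last three it was 0.32–0.46 N m, which means roughly 0.06–0.11 rad of seat squeeze, well under the 0.35 limit.
    - **Flutes:** Between the last strokes they moved only about 1°, which agrees with the stop. The match was only fair (correlation about 0.7), and I could not read the knob's angle directly.
- **Everything else:** A before-and-after scene comparison showed no change at the pump lever, weight or screwdriver. Some pixels changed around the lid, pot and gauge. I took these to be the arm's shadow and did not check them further. I did not compare the jar.
- **Disagreements along the way:** The first move was refused because of its format and never ran. The tool drifted about 2–3° in tilt during fast sideways moves; the lid levelled itself as it settled on the seal.

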